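Dry-lay a pipe run on the fitting board

TASK

Lay out the pipe run on the plywood board: stand the long nipple upright in the flange's socket, fully down, and lay the tee flat on the board midway between the flange and the valve, with its straight run in line with those two and its branch pointing away from the robot. Stand the large coupling on the board straight in front of the tee's branch mouth, about a finger's breadth (15 mm) clear of it, and set the cap squarely on top of that coupling, closed side up. Let go of everything and leave the small coupling, the hex nipple and the elbow where they are.

Things in the scene. Friction and masses are not known exactly. Their poses are not given: they have to be found in the camera images.
- board: Fixed plywood board flat on the bench, 160 (x) by 360 (y) by 12 mm thick. Origin: centre of its underside; x points away from the robot (within 0.2 rad), y left. Flange and valve are screwed to it with their axes at x = -30 mm, y = +130 and -130 mm; which is at which end changes. Midway between them: x = -30, y = 0, top of the board z = 12 mm.
- flange: Fixed galvanised floor flange on the board: round plate 90 mm across, 10 mm thick, with a hub 54 mm across whose top is 30 mm above the underside; in the hub an open socket facing up, 38 mm bore, 20 mm deep (floor 10 mm above the underside). Origin: centre of the underside (on the board's top), on the socket's axis, z up.
- valve: Fixed upright brass ball valve on the board, body 52 mm across, 84 mm high, with a steel lever plate on its far (+x) side reaching 47 mm out from the axis and 105 mm up. Origin: centre of its underside (on the board's top), on its axis, z up.
- long_nipple: Loose plain steel pipe nipple standing on end: straight tube 27 mm in diameter, 100 mm long, threads at both ends, about 0.16 kg; the tallest of the loose fittings. Origin: centre of its underside on its axis, z up.
- tee: Loose galvanised pipe tee lying flat, 0.2 kg: straight run 58 mm long along its y axis (flat end faces at y = +29 and -29 mm, good to grip across), branch along +x with its mouth 34 mm from the origin; all arms 34 mm in diameter, height 34 mm. Origin: underside, below the middle of the run; z up. At the start the branch points within 1.2 rad of straight away from the robot.
- large_coupling: Loose galvanised straight coupling standing on end: open tube 50 mm outside, 40 mm inside, 45 mm high, about 0.28 kg. Origin: centre of its underside on its axis, z up.
- cap: Loose galvanised pipe cap, closed side up: solid round cap 56 mm in diameter (58 mm at the bead round the foot, seen only), 32 mm high with bevelled top edge (upright side to 26 mm), flat underside, about 0.26 kg. Origin: centre of its underside on its axis, z up.
- small_coupling: Bystander, loose, to be left alone: galvanised straight coupling like the large one but 34 mm outside and 36 mm high, standing on end. Origin: centre of its underside on its axis, z up.
- hex_nipple: Bystander, loose, to be left alone: short steel nipple with a hexagon 34 mm across flats (39 mm over corners) round its middle, 27 mm in diameter, 46 mm long, standing on end. Origin: centre of its underside on its axis, z up.
- elbow: Bystander, loose, to be left alone: galvanised 90 degree pipe elbow lying flat, arms 34 mm in diameter along its +x and +y, 34 mm high; it fits within 35 mm of its origin, which lies on its underside between the arms.
Not all that is in view belongs to the job. What is shaped like the long_nipple but pink or red is not meant.

How it is judged:
At the end, for the whole second after the job is handed in: Nipple upright in the socket, foot within 4 mm of its floor; tee flat, within 15 mm of midway, run within 15 degrees of the line, branch away from robot; large coupling upright on the board 2 to 33 mm off the branch mouth, within 14 mm of its line; cap level on it, centred within 10 mm; all at rest (horizontal distance between long_nipple and flange below 0.008 m and z of long_nipple in the frame of flange below 0.014 m and angle between each of long_nipple, tee's own z axis and vertical below 0.12 rad and x of tee in the frame of board between -0.045 and -0.015 m and y of tee in the frame of board between -0.015 and 0.015 m and z of tee in the frame of board between 0.008 and 0.016 m and angle between the y axis of tee and the y axis of board, either way round below 0.26 rad and x of large_coupling in the frame of tee between 0.061 and 0.092 m and y of large_coupling in the frame of tee between -0.014 and 0.014 m and z of large_coupling in the frame of tee between -0.005 and 0.005 m and angle between each of large_coupling, cap's own z axis and vertical below 0.1 rad and horizontal distance between cap and large_coupling below 0.01 m and z of cap in the frame of large_coupling between 0.041 and 0.049 m and linear speed of each of long_nipple, tee, large_coupling, cap below 0.02 m/s and x of large_coupling in the frame of board between 0.01 and 0.075 m); the robot touches nothing.
It fails at once if the small coupling (a bystander) is moved more than 20 mm (distance of small_coupling from where it was at the start of the episode above 0.02 m).
It fails at once if the hex nipple (a bystander) is moved more than 20 mm (distance of hex_nipple from where it was at the start of the episode above 0.02 m).
It fails at once if the elbow (a bystander) is moved more than 20 mm (distance of elbow from where it was at the start of the episode above 0.02 m).
It also fails if it takes over 99 s, if anything falls off the work surface, if the arm or the gripper's body presses on something with over 40 N, if the wrist force passes 120 N, or if a joint passes its speed limit or range.

ROBOT

A 6-joint arm with a two-finger parallel gripper is mounted at the origin on the work surface. World frame = base frame: x ahead of the robot, y to its left, z up, the work surface at z = 0. Lengths are in m, angles in rad, forces in N, time in s.
With the tool pointing down it reaches from about 0.375 to 0.975 m from the base axis. Payload 3.8 kg.
Tool frame: the origin (TCP) lies midway between the tips of the shut fingers; the grasp point (between the pads) lies 19 mm behind it; x points along the fingers, z is the direction in which the jaws open and shut, and the axes are right-handed (so a half turn about x gives the same grasp; the last joint's range is limited). The gripper opens to 85 mm and grips with 20 to 120 N. Pads are 22 mm wide; open, the fingers measure 114 mm over their backs; the gripper's body (76 mm by 85 mm) begins 54 mm behind the grasp point. The pads swing forward as they close: fully open they stand 13 mm farther back than shut.
Start: joints at [-1.247, 0.264, 1.604, -0, 1.274, -0.037], TCP at [0.238, -0.632, 0.231] pointing down, gripper open.
Joint ranges: [-2.63, 2.63], [-0.94, 2.18], [0.31, 2.57], [-1.31, 4.45], [0, 2.66], [-2.55, 2.55]. Speed limits (rad/s): [2.57, 2.57, 3.14, 3.14, 3.14, 3.14].

INTERFACE

Orientations are given as a rotation vector (axis times angle).
In Python, from workcell import * gives the robot as it stands. The module is installed in compiled form; this text tells all that it offers.
- The arm moves only by the tool carry_out, never from a script. Its arguments are lists of equal length, an entry for each row: "offset": the shift along the tool's x, y, z in cm, a list of three; "delta_rot": the turn, a rotation vector about the tool's x, y, z in degrees, a list of three. A call has exactly 5 rows; each row shifts and turns the commanded pose from where the row before left it, along the tool's axes as they then stand; what a row does not reach is not made up. A row lasts 1/12 s, in which the tool goes at most 41.7 mm and 7.16 degrees, less where a joint would pass 70% of its speed; a pose out of reach is approached as far as the arm can. A call is refused whole if a number of a shift passes 4.17 or a number of a turn 7.16, either way. A call with a gripper value outside its range is refused whole. "fingers" is the opening, from -1 (shut) to 1 (fully open), set as the call begins (left out, the last holds). The fingers move at their own pace and stop on an object; "newtons" is the grip in N (left out, the last holds). Time passes only in rows, so rows that do not move let the fingers close, or fill a call up. It gives the time, the measured TCP pose, the force and the opening at its end, in the units of the state.
- read_state(): the state, without advancing time (a new reading comes with each control period).
- read_camera(name): name is "side" or "top"; returns (picture, depth): 480x640x3 uint8, red, green, blue; 480x640 float32, m along the optical axis (not along the pixel's ray), 0 where there is no reading.
- get_calibration(name): a dict with "fx", "fy", "cx", "cy" (pixels), "distortion" ([k1, k2, p1, p2, k3] as OpenCV has them; the pictures are not rectified), "R" (3x3) and "t" (3): a world point X has camera coordinates R X + t. Camera axes: x right, y down, z forward; pixel columns grow to the right and rows downward; lengths in m; the calibration is good to about 2 mm. A picture is of the moment at which its call begins. get_calibration takes no time and is no camera call.
- finish_job(): hands the job in, once; it reports no verdict.
The state is a dict: "time": time; "q": joint angles; "joint_vel": joint speeds; "joint_torque": joint torques, N m; "tool_pos": TCP position; "tcp_rot": TCP orientation; "wrist_force": force on the tool from outside, world axes, zero at the start; "torque": the same for the moment, N m; "width": opening from 0.0 (shut) to 1.0 (fully open).
Only numpy, scipy, OpenCV 4.12 (cv2) and the standard library are available. Lean on these libraries where they do the work, as an engineer would, in place of code of your own. Each camera call takes 0.05 s, during which the arm holds its last target. There are 200 camera calls.

## Working session

There is one attempt and no reset: what is moved stays moved. The work goes in short steps, Python scripts to look and compute and a tool call to move; the robot and the scene stay as the last step left them, time stands still between calls to the robot, and variables do not carry over. Pictures are saved under pics/ and viewed, about 12 in all and at most 16, crops included, and the job is handed in when it is done.

Besides the shell and the picture viewer there is one more tool, called after "Call:" by a JSON object that holds its "api" and its "payload", one argument or row to a line. carry_out: Moves the arm, as the interface text tells. Its arguments: {"type":"object","properties":{"offset":{"type":"array"},"delta_rot":{"type":"array"},"fingers":{"type":"number"},"newtons":{"type":"number"}},"required":["offset","delta_rot"]}

```bash
mkdir -p pics
python3 - <<'E'
from workcell import *
import cv2,numpy as np
for n in("top","side"):
    p,d=read_camera(n); cv2.imwrite(f"pics/{n}0.png",p[:,:,::-1]); np.save(f"{n}0.npy",d); np.save(f"{n}0p.npy",p)
    c=get_calibration(n); print(n,{k:np.round(v,4).tolist() for k,v in c.items()})
s=read_state(); print({k:np.round(v,3).tolist() for k,v in s.items()})
E
```

```text
top {'fx': 433.9866, 'fy': 433.9866, 'cx': 317.0385, 'cy': 240.7196, 'distortion': [-0.0379, 0.0, 0.0, 0.0, 0.0], 'R': [[0.0137, -0.9999, 0.007], [-0.9941, -0.0144, -0.1071], [0.1072, -0.0055, -0.9942]], 't': [-0.0087, 0.5571, 0.7986]}
side {'fx': 592.8262, 'fy': 592.8262, 'cx': 332.3088, 'cy': 239.9606, 'distortion': [-0.1783, 0.0, 0.0, 0.0, 0.0], 'R': [[0.7186, -0.6954, 0.0125], [-0.3668, -0.3942, -0.8426], [0.5909, 0.6009, -0.5383]], 't': [-0.3807, 0.2203, 0.8242]}
{'time': 0.1, 'q': [-1.247, 0.265, 1.605, 0.0, 1.274, -0.037], 'joint_vel': [-0.0, -0.002, -0.002, 0.002, 0.0, 0.001], 'joint_torque': [-0.0, -51.671, -36.859, 0.0, 0.006, -0.0], 'tool_pos': [0.238, -0.631, 0.23], 'tcp_rot': [0.941, 1.36, -0.939], 'wrist_force': [0.197, -0.098, -0.536], 'torque': [-0.049, -0.035, -0.052], 'width': 1.001}
```

View pics/top0.png

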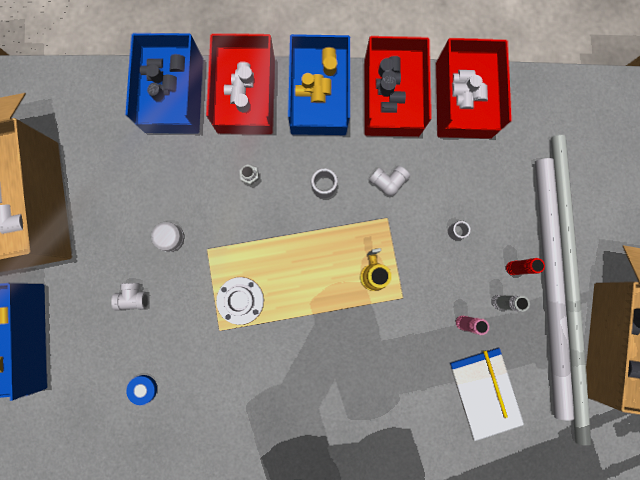

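View pics/side0.png

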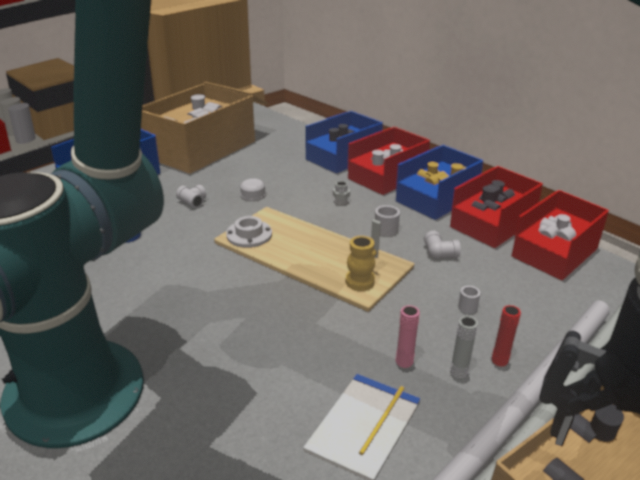

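The top view shows three candidates for the long nipple: pink (472,325), red (525,266) and grey (511,303). I choose the grey one. The other objects in the top view:
- Cap at (167,237); the blue-and-white disc at (141,390) is something else.
- Tee at (130,297).
- Large coupling at (324,182); the smaller ring at (459,229) is the small coupling.
- Hex nipple at (249,174) and elbow at (389,180).
- Flange at (240,300), at the left (+y) end of the board, and valve at (376,275).

```bash
cat > h.py <<'E'
import cv2,numpy as np
from workcell import *
def rays(n,px):
    c=get_calibration(n);K=np.array([[c["fx"],0,c["cx"]],[0,c["fy"],c["cy"]],[0,0,1]])
    u=cv2.undistortPoints(np.float64(px).reshape(-1,1,2),K,np.float64(c["distortion"])).reshape(-1,2)
    R=np.array(c["R"]);return -R.T@np.array(c["t"]),np.c_[u,np.ones(len(u))],R,np.array(c["t"])
def onplane(n,px,z):
    o,u,R,t=rays(n,px);d=u@R;return o+d*((z-o[2])/d[:,2])[:,None]
def cloud(n,d):
    v,u=np.mgrid[:480,:640];o,r,R,t=rays(n,np.c_[u.ravel(),v.ravel()])
    W=(r*d.reshape(-1,1)-t)@R;W[d.ravel()==0]=np.nan;return W.reshape(480,640,3)
def pix(n,X):
    c=get_calibration(n);K=np.array([[c["fx"],0,c["cx"]],[0,c["fy"],c["cy"]],[0,0,1]])
    return cv2.projectPoints(np.float64(X).reshape(-1,1,3),cv2.Rodrigues(np.array(c["R"]))[0],np.array(c["t"]),K,np.array(c["distortion"]))[0].reshape(-1,2)
E
python3 - <<'E'
from h import *
d=np.load("top0.npy");p=np.load("top0p.npy");W=cloud("top",d)
print("table z",np.nanmedian(W[200:215,60:110,2]))
seeds=dict(nip=(521,304),tee=(130,297),lc=(324,182),cap=(167,237),sc=(459,229),hex=(249,174),elbow=(389,180),flange=(240,300),valve=(376,275),pink=(481,326),red=(537,265))
for k,(x,y) in seeds.items():
    w=W[y-32:y+32,x-32:x+32].reshape(-1,3);f=np.isfinite(w[:,2]);w=w[f]
    if k in("nip","pink","red"): w=W[y-10:y+10,x-10:x+10].reshape(-1,3);w=w[np.isfinite(w[:,2])]
    zt=np.percentile(w[:,2],99.5);t=w[(w[:,2]>zt-.006)]
    (c,r)=cv2.minEnclosingCircle(t[:,:2].astype(np.float32))
    b=w[w[:,2]>.01]
    print(k,"ztop %.3f n%d circ"%(zt,len(t)),np.round(c,3),round(r,4),"mean",t.mean(0).round(3),"mid",((t.min(0)+t.max(0))/2).round(3), "ext",np.ptp(t,0).round(3))
# board
hsv=cv2.cvtColor(p,cv2.COLOR_RGB2HSV);m=((hsv[...,0]>12)&(hsv[...,0]<30)&(hsv[...,1]>60)&(hsv[...,2]>90)).astype(np.uint8)
m[:,:200]=0;m[:,410:]=0;m[:210]=0;m[340:]=0
m=cv2.morphologyEx(m,cv2.MORPH_OPEN,np.ones((3,3)))
q=np.argwhere(m)[:,::-1].astype(float);P=onplane("top",q,.012)[:,:2]
r=cv2.minAreaRect(P.astype(np.float32));print("board",r);print("corners",cv2.boxPoints(r).round(3))
a=cv2.resize(cv2.imread("pics/top0.png")[260:345,440:560],None,fx=4,fy=4);b=cv2.resize(cv2.imread("pics/side0.png")[290:390,380:540],None,fx=3,fy=3.4)
b=cv2.resize(b,(480,340));cv2.imwrite("pics/crop1.png",np.vstack([cv2.resize(a,(480,340)),b])[:600])
E
```

```text
table z 0.00029782860176037675
nip ztop 0.103 n182 circ [ 0.445 -0.358] 0.0136 mean [ 0.445 -0.358  0.1  ] mid [ 0.445 -0.358  0.1  ] ext [0.026 0.026 0.006]
tee ztop 0.035 n493 circ [0.441 0.356] 0.0316 mean [0.444 0.356 0.032] mid [0.448 0.357 0.033] ext [0.048 0.061 0.009]
lc ztop 0.047 n210 circ [ 0.671 -0.013] 0.0252 mean [ 0.671 -0.013  0.045] mid [ 0.671 -0.013  0.044] ext [0.049 0.048 0.007]
cap ztop 0.034 n538 circ [0.563 0.292] 0.0268 mean [0.563 0.292 0.032] mid [0.563 0.293 0.032] ext [0.052 0.051 0.007]
sc ztop 0.037 n119 circ [ 0.583 -0.277] 0.0179 mean [ 0.583 -0.277  0.035] mid [ 0.583 -0.277  0.035] ext [0.032 0.034 0.008]
hex ztop 0.048 n158 circ [0.687 0.134] 0.0139 mean [0.686 0.134 0.046] mid [0.686 0.134 0.047] ext [0.025 0.026 0.008]
elbow ztop 0.035 n426 circ [ 0.689 -0.14 ] 0.0363 mean [ 0.682 -0.141  0.031] mid [ 0.681 -0.14   0.033] ext [0.05  0.072 0.009]
flange ztop 0.044 n338 circ [0.442 0.145] 0.027 mean [0.442 0.144 0.042] mid [0.441 0.144 0.042] ext [0.052 0.053 0.007]
valve ztop 0.115 n31 circ [ 0.534 -0.102] 0.007 mean [ 0.534 -0.101  0.116] mid [ 0.534 -0.102  0.115] ext [0.007 0.014 0.008]
pink ztop 0.103 n188 circ [ 0.404 -0.286] 0.0139 mean [ 0.404 -0.285  0.1  ] mid [ 0.405 -0.286  0.1  ] ext [0.026 0.026 0.007]
red ztop 0.103 n182 circ [ 0.512 -0.388] 0.0142 mean [ 0.512 -0.388  0.1  ] mid [ 0.512 -0.389  0.101] ext [0.025 0.027 0.007]
board ((0.4954119324684143, 0.02315172553062439), (0.16028150916099548, 0.359322726726532), 10.740517616271973)
corners [[ 0.383  0.185]
 [ 0.45  -0.168]
 [ 0.608 -0.138]
 [ 0.541  0.215]]
```

View pics/crop1.png

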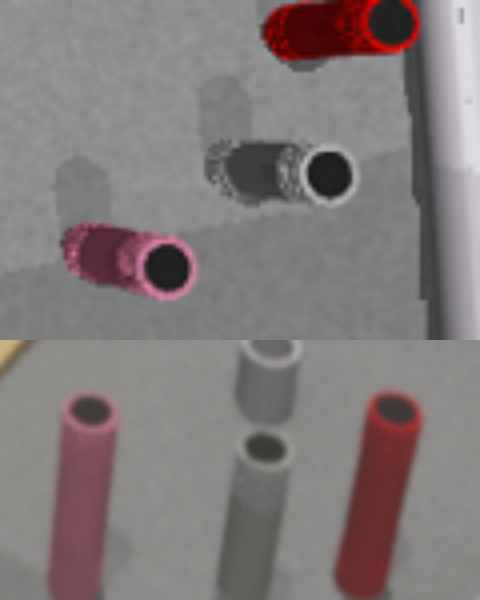

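```bash
cat >> h.py <<'E'
from scipy.spatial.transform import Rotation as Ro
def Tt():
    s=read_state();R=Ro.from_rotvec(s["tcp_rot"]).as_matrix();return np.array(s["tool_pos"]),R,s
def go(x,y,z,jaw=None):
    """total tool-frame turn about x (deg), then total shift (cm) in turned frame, tool kept straight down"""
    p,R,s=Tt();a=np.degrees(np.arctan2(R[1,2],R[0,2]))
    if jaw is None: jaw=a
    da=(jaw-a+90)%180-90
    j=np.radians(a+da);zt=np.array([np.cos(j),np.sin(j),0]);xt=np.array([0,0,-1.]);Rn=np.c_[xt,np.cross(zt,xt),zt]
    rel=(Ro.from_matrix(R).inv()*Ro.from_matrix(Rn)).as_rotvec(degrees=True)
    print("t%.2f"%s["time"],"pos",p.round(4),"jaw%.1f"%a,"tilt",R[:,0].round(3),"w%.3f"%s["width"],"F",np.round(s["wrist_force"],1),"q",np.round(s["q"],2))
    print(" turn deg",rel.round(2)," shift cm after turn",(Rn.T@(np.array([x,y,z])-p)*100).round(2)," (before-turn frame",(R.T@(np.array([x,y,z])-p)*100).round(2),")")
E
python3 - <<'E'
from h import *
d=np.load("top0.npy");W=cloud("top",d)
w=W[265:330,95:165].reshape(-1,3);w=w[np.isfinite(w[:,2])]
t=w[w[:,2]>.018][:,:2]   # silhouette at or above mid height
print(len(t)); r=cv2.minAreaRect(t.astype(np.float32));print(r)
top=w[w[:,2]>.031][:,:2]
# ridge: fit lines
r2=cv2.minAreaRect(top.astype(np.float32));print(r2)
import sys
bb=cv2.boxPoints(r).round(4);print(bb)
img=np.zeros((90,90),np.uint8)
for x,y in t: img[int((.49-x)*1000),int((.40-y)*1000)]=255
img=cv2.morphologyEx(img,cv2.MORPH_CLOSE,np.ones((5,5)));cv2.imwrite("pics/teemap.png",cv2.resize(img,None,fx=5,fy=5,interpolation=0))
go(.445,-.358,.23,48)
E
```

```text
723
((0.44627875089645386, 0.3568766415119171), (0.05101349577307701, 0.06115144491195679), 3.3921637535095215)
((0.44864681363105774, 0.35761547088623047), (0.04539705440402031, 0.059107061475515366), 5.232013702392578)
[[0.419  0.3859]
 [0.4226 0.3248]
 [0.4735 0.3279]
 [0.4699 0.3889]]
t0.10 pos [ 0.2381 -0.6309  0.2301] jaw-69.3 tilt [-0.001  0.002 -1.   ] w1.001 F [ 0.2 -0.1 -0.5] q [-1.25  0.26  1.61  0.    1.27 -0.04]
 turn deg [ 6.267e+01 -1.100e-01  6.000e-02]  shift cm after turn [ 1.000e-02 -2.880e+00 -3.413e+01]  (before-turn frame [  0.05  28.99 -18.23] )
```

View pics/teemap.png

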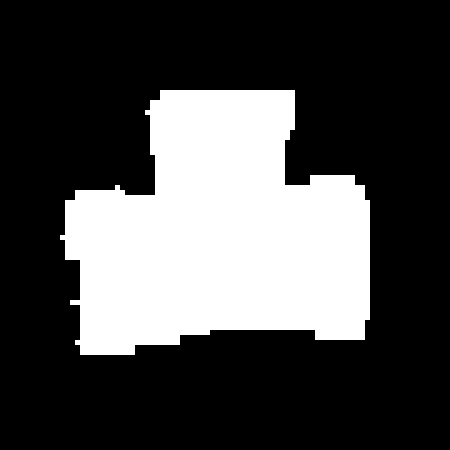

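The tee map gives its origin at about (0.438, 0.3555) with a yaw of about 3.5°. Its branch mouth is at x≈0.472, which matches the 34 mm given. The close crop confirms the grey steel nipple. I turn first, then travel above it.

Call:
{"api": "carry_out", "payload": {
  "offset": [
    [0, 0, 0],
    [0, 0, 0],
    [0, 0, 0],
    [0, 0, 0],
    [0, 0, 0]
  ],
  "delta_rot": [
    [7, 0, 0],
    [7, 0, 0],
    [7, 0, 0],
    [7, 0, 0],
    [7, 0, 0]
  ],
  "fingers": 1
}}

```text
time: 0.52
tool_pos: [0.2381, -0.6311, 0.2305]
tcp_rot: [1.396, 1.078, -1.395]
wrist_force: [-0.0, 0.7, -0.7]
width: 0.999
```

Call:
{"api": "carry_out", "payload": {
  "offset": [
    [0, 0, 0],
    [0, 0, 0],
    [0, 0, 0],
    [0, 0, 0],
    [0, 0, 0]
  ],
  "delta_rot": [
    [7, 0, 0],
    [7, 0, 0],
    [7, 0, 0],
    [6.7, 0, 0],
    [0, 0, 0]
  ]
}}

```text
time: 0.93
tool_pos: [0.2382, -0.6312, 0.2305]
tcp_rot: [1.728, 0.767, -1.728]
wrist_force: [0.2, -0.0, 0.4]
width: 1.0
```

Call:
{"api": "carry_out", "payload": {
  "offset": [
    [0, -0.3, -3.4],
    [0, -0.3, -3.4],
    [0, -0.3, -3.4],
    [0, -0.3, -3.4],
    [0, -0.3, -3.4]
  ],
  "delta_rot": [
    [0, 0, 0],
    [0, 0, 0],
    [0, 0, 0],
    [0, 0, 0],
    [0, 0, 0]
  ]
}}

```text
time: 1.35
tool_pos: [0.3414, -0.4937, 0.2308]
tcp_rot: [1.724, 0.771, -1.724]
wrist_force: [-0.3, 0.6, 0.3]
width: 1.0
```

Call:
{"api": "carry_out", "payload": {
  "offset": [
    [0, -0.3, -3.4],
    [0, -0.3, -3.4],
    [0, -0.3, -3.4],
    [0, -0.3, -3.4],
    [0, 0, 0]
  ],
  "delta_rot": [
    [0, 0, 0],
    [0, 0, 0],
    [0, 0, 0],
    [0, 0, 0],
    [0, 0, 0]
  ]
}}

```text
time: 1.77
tool_pos: [0.4259, -0.3814, 0.231]
tcp_rot: [1.723, 0.776, -1.719]
wrist_force: [-1.3, -0.7, -0.3]
width: 1.002
```

```bash
python3 -c "
from h import *
go(.445,-.358,.05,48)"
```

```text
t1.77 pos [ 0.4259 -0.3814  0.231 ] jaw-131.6 tilt [ 0.001  0.003 -1.   ] w1.002 F [-1.3 -0.7 -0.3] q [-0.78  0.07  1.83  0.    1.24  1.52]
 turn deg [ 0.42 -0.18  0.06]  shift cm after turn [18.1  -0.15 -3.01]  (before-turn frame [18.11 -0.11 -2.96] )
```

Call:
{"api": "carry_out", "payload": {
  "offset": [
    [0, -0.1, -3],
    [3, 0, 0],
    [4, 0, 0],
    [4, 0, 0],
    [4, 0, 0]
  ],
  "delta_rot": [
    [0, 0, 0],
    [0, 0, 0],
    [0, 0, 0],
    [0, 0, 0],
    [0, 0, 0]
  ]
}}

```text
time: 2.18
tool_pos: [0.4427, -0.3634, 0.0803]
tcp_rot: [1.723, 0.769, -1.722]
wrist_force: [0.1, 1.0, -0.2]
width: 0.998
```

Call:
{"api": "carry_out", "payload": {
  "offset": [
    [3.1, 0, 0],
    [0, 0, 0],
    [0, 0, 0],
    [0, 0, 0],
    [0, 0, 0]
  ],
  "delta_rot": [
    [0, 0, 0],
    [0, 0, 0],
    [0, 0, 0],
    [0, 0, 0],
    [0, 0, 0]
  ]
}}

```text
time: 2.6
tool_pos: [0.4444, -0.3652, 0.0534]
tcp_rot: [1.726, 0.763, -1.722]
wrist_force: [0.4, -0.3, 0.5]
width: 1.003
```

Run:
```python
from h import *
go(.445,-.358,.05,48)
for n,b in(("top",(240,360,430,590)),("side",(240,400,380,590))):
    p,d=read_camera(n); cv2.imwrite(f"pics/{n}1.png",p[:,:,::-1])
a=cv2.imread("pics/top1.png")[240:360,430:590];b=cv2.imread("pics/side1.png")[230:390,360:573]
cv2.imwrite("pics/c2.png",np.hstack([cv2.resize(a,(400,300)),cv2.resize(b,(400,300))]))
```

```text
t2.60 pos [ 0.4444 -0.3652  0.0534] jaw-132.0 tilt [ 0.004 -0.004 -1.   ] w1.003 F [ 0.4 -0.3  0.5] q [-0.73  0.25  1.98 -0.    0.91  1.57]
 turn deg [ 0.01  0.   -0.31]  shift cm after turn [ 0.34 -0.43 -0.57]  (before-turn frame [ 0.34 -0.44 -0.57] )
```

View pics/c2.png

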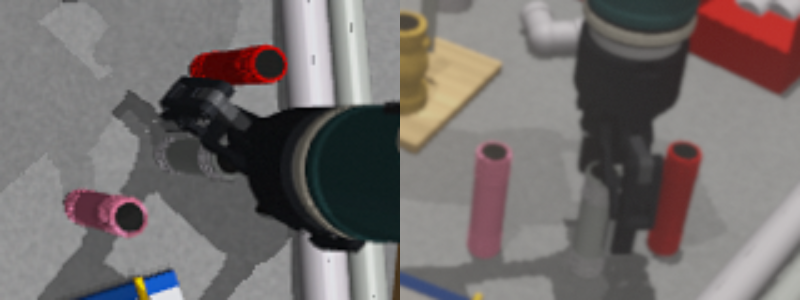

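The grey nipple stands between the open fingers, with the pink and red ones clear. I correct the remaining 4–6 mm and close.

Call:
{"api": "carry_out", "payload": {
  "offset": [
    [0.2, -0.4, -0.6],
    [0, 0, 0],
    [0, 0, 0],
    [0, 0, 0],
    [0, 0, 0]
  ],
  "delta_rot": [
    [0, 0, 0],
    [0, 0, 0],
    [0, 0, 0],
    [0, 0, 0],
    [0, 0, 0]
  ]
}}

```text
time: 3.12
tool_pos: [0.4435, -0.356, 0.0484]
tcp_rot: [1.725, 0.768, -1.725]
wrist_force: [-0.1, 1.1, 0.9]
width: 1.0
```

Call:
{"api": "carry_out", "payload": {
  "offset": [
    [0, 0, 0],
    [0, 0, 0],
    [0, 0, 0],
    [0, 0, 0],
    [0, 0, 0]
  ],
  "delta_rot": [
    [0, 0, 0],
    [0, 0, 0],
    [0, 0, 0],
    [0, 0, 0],
    [0, 0, 0]
  ],
  "fingers": -1,
  "newtons": 50
}}

```text
time: 3.53
tool_pos: [0.4435, -0.3561, 0.0483]
tcp_rot: [1.726, 0.768, -1.726]
wrist_force: [-2.7, -0.2, 15.6]
width: 0.303
```

Call:
{"api": "carry_out", "payload": {
  "offset": [
    [0, 0, 0],
    [0, 0, 0],
    [0, 0, 0],
    [0, 0, 0],
    [0, 0, 0]
  ],
  "delta_rot": [
    [0, 0, 0],
    [0, 0, 0],
    [0, 0, 0],
    [0, 0, 0],
    [0, 0, 0]
  ]
}}

```text
time: 3.95
tool_pos: [0.4436, -0.3562, 0.0484]
tcp_rot: [1.726, 0.767, -1.726]
wrist_force: [0.2, -0.6, 0.8]
width: 0.305
```

```bash
python3 -c "
from h import *
go(.445,-.358,.05,48)"
```

```text
t3.95 pos [ 0.4436 -0.3562  0.0484] jaw-132.0 tilt [ 0. -0. -1.] w0.305 F [ 0.2 -0.6  0.8] q [-0.72  0.25  1.99 -0.    0.9   1.58]
 turn deg [-0.03  0.01 -0.02]  shift cm after turn [-0.16  0.22  0.04]  (before-turn frame [-0.16  0.22  0.04] )
```

Call:
{"api": "carry_out", "payload": {
  "offset": [
    [-3, 0, 0],
    [-4, 0, 0],
    [-4, 0, 0],
    [-4, 0, 0],
    [-3, 0, 0]
  ],
  "delta_rot": [
    [0, 0, 0],
    [0, 0, 0],
    [0, 0, 0],
    [0, 0, 0],
    [0, 0, 0]
  ]
}}

```text
time: 4.37
tool_pos: [0.4439, -0.3563, 0.2315]
tcp_rot: [1.726, 0.766, -1.724]
wrist_force: [0.6, -0.5, -0.5]
width: 0.302
```

Call:
{"api": "carry_out", "payload": {
  "offset": [
    [0, 0, 0],
    [0, 0, 0],
    [0, 0, 0],
    [0, 0, 0],
    [0, 0, 0]
  ],
  "delta_rot": [
    [-7, 0, 0],
    [-7, 0, 0],
    [-7, 0, 0],
    [-7, 0, 0],
    [-7, 0, 0]
  ]
}}

```text
time: 4.78
tool_pos: [0.4431, -0.3555, 0.2276]
tcp_rot: [1.295, 1.153, -1.295]
wrist_force: [-0.9, 0.6, -2.1]
width: 0.305
```

Call:
{"api": "carry_out", "payload": {
  "offset": [
    [0, 0, 0],
    [0, 0, 0],
    [0, 0, 0],
    [0, 0, 0],
    [0, 0, 0]
  ],
  "delta_rot": [
    [-7, 0, 0],
    [-7, 0, 0],
    [0, 0, 0],
    [0, 0, 0],
    [0, 0, 0]
  ]
}}

```text
time: 5.2
tool_pos: [0.4433, -0.3558, 0.2279]
tcp_rot: [1.122, 1.264, -1.121]
wrist_force: [0.5, 0.1, -2.0]
width: 0.302
```

```bash
python3 -c "
from h import *
go(.442,.1445,.23)"
```

```text
t5.20 pos [ 0.4433 -0.3558  0.2279] jaw-83.2 tilt [-0.001  0.001 -1.   ] w0.302 F [ 0.5  0.1 -2. ] q [-0.72  0.07  1.84  0.    1.24  0.73]
 turn deg [ 0.   -0.04  0.03]  shift cm after turn [ -0.21   5.8  -49.7 ]  (before-turn frame [ -0.18   5.8  -49.7 ] )
```

Call:
{"api": "carry_out", "payload": {
  "offset": [
    [0, 0.4, -3.6],
    [0, 0.4, -3.6],
    [0, 0.4, -3.6],
    [0, 0.4, -3.6],
    [0, 0.4, -3.6]
  ],
  "delta_rot": [
    [0, 0, 0],
    [0, 0, 0],
    [0, 0, 0],
    [0, 0, 0],
    [0, 0, 0]
  ]
}}

```text
time: 5.62
tool_pos: [0.441, -0.1735, 0.2282]
tcp_rot: [1.122, 1.263, -1.121]
wrist_force: [0.6, -0.0, -1.6]
width: 0.303
```

Call:
{"api": "carry_out", "payload": {
  "offset": [
    [0, 0.4, -3.6],
    [0, 0.4, -3.6],
    [0, 0.4, -3.6],
    [0, 0.4, -3.6],
    [0, 0.4, -3.6]
  ],
  "delta_rot": [
    [0, 0, 0],
    [0, 0, 0],
    [0, 0, 0],
    [0, 0, 0],
    [0, 0, 0]
  ]
}}

```text
time: 6.03
tool_pos: [0.4391, 0.0078, 0.2285]
tcp_rot: [1.122, 1.263, -1.121]
wrist_force: [1.8, -0.1, -1.8]
width: 0.3
```

Call:
{"api": "carry_out", "payload": {
  "offset": [
    [0, 0.5, -3.6],
    [0, 0.6, -3.6],
    [0, 0.5, -3.5],
    [0, 0, -3],
    [0, 0, 0]
  ],
  "delta_rot": [
    [0, 0, 0],
    [0, 0, 0],
    [0, 0, 0],
    [0, 0, 0],
    [0, 0, 0]
  ]
}}

```text
time: 6.45
tool_pos: [0.438, 0.1488, 0.2285]
tcp_rot: [1.12, 1.267, -1.116]
wrist_force: [-0.3, -0.0, -1.2]
width: 0.302
```

Call:
{"api": "carry_out", "payload": {
  "offset": [
    [0, 0, 0],
    [0, 0, 0],
    [0, 0, 0],
    [0, 0, 0],
    [0, 0, 0]
  ],
  "delta_rot": [
    [0, 0, 0],
    [0, 0, 0],
    [0, 0, 0],
    [0, 0, 0],
    [0, 0, 0]
  ]
}}

```text
time: 6.87
tool_pos: [0.4389, 0.143, 0.2283]
tcp_rot: [1.121, 1.263, -1.121]
wrist_force: [0.0, 0.8, -1.0]
width: 0.301
```

```bash
python3 -c "
from h import *
go(.442,.1445,.12)"
```

```text
t6.87 pos [0.4389 0.143  0.2283] jaw-83.2 tilt [ 0. -0. -1.] w0.301 F [ 0.   0.8 -1. ] q [ 0.26 -0.15  2.04 -0.    1.25  1.71]
 turn deg [ 0.    0.01 -0.  ]  shift cm after turn [10.83  0.33 -0.12]  (before-turn frame [10.83  0.33 -0.12] )
```

Call:
{"api": "carry_out", "payload": {
  "offset": [
    [0, 0.2, -0.1],
    [3, 0, 0],
    [4, 0, 0],
    [3, 0, 0],
    [0, 0, 0]
  ],
  "delta_rot": [
    [0, 0, 0],
    [0, 0, 0],
    [0, 0, 0],
    [0, 0, 0],
    [0, 0, 0]
  ]
}}

```text
time: 7.28
tool_pos: [0.4353, 0.1433, 0.1218]
tcp_rot: [1.112, 1.271, -1.13]
wrist_force: [-2.0, 0.1, -2.7]
width: 0.301
```

Call:
{"api": "carry_out", "payload": {
  "offset": [
    [2, 0, 0],
    [0, 0, 0],
    [0, 0, 0],
    [0, 0, 0],
    [0, 0, 0]
  ],
  "delta_rot": [
    [0, 0, 0],
    [0, 0, 0],
    [0, 0, 0],
    [0, 0, 0],
    [0, 0, 0]
  ]
}}

```text
time: 7.7
tool_pos: [0.4422, 0.1456, 0.1104]
tcp_rot: [1.121, 1.262, -1.117]
wrist_force: [-0.3, 0.3, -0.7]
width: 0.302
```

Run:
```python
from h import *
go(.442,.1445,.07)
p,d=read_camera("side");a=p[150:290,180:340,::-1]
for q in pix("side",[[.442,.1445,.042],[.442,.1445,.06],[.442,.1445,.15]]): cv2.circle(p,tuple(int(round(v)) for v in q),1,(255,0,0),-1)
t,_=read_camera("top")
cv2.imwrite("pics/c3.png",np.hstack([cv2.resize(p[130:290,160:340,::-1],(500,444)),cv2.resize(t[250:350,190:300,::-1],(300,444))]))
```

```text
t7.70 pos [0.4422 0.1456 0.1104] jaw-83.0 tilt [ 0.003  0.001 -1.   ] w0.302 F [-0.3  0.3 -0.7] q [ 0.26 -0.03  2.16 -0.    1.    1.71]
 turn deg [-0.   -0.03 -0.19]  shift cm after turn [ 4.04 -0.03  0.11]  (before-turn frame [ 4.04 -0.05  0.11] )
```

View pics/c3.png

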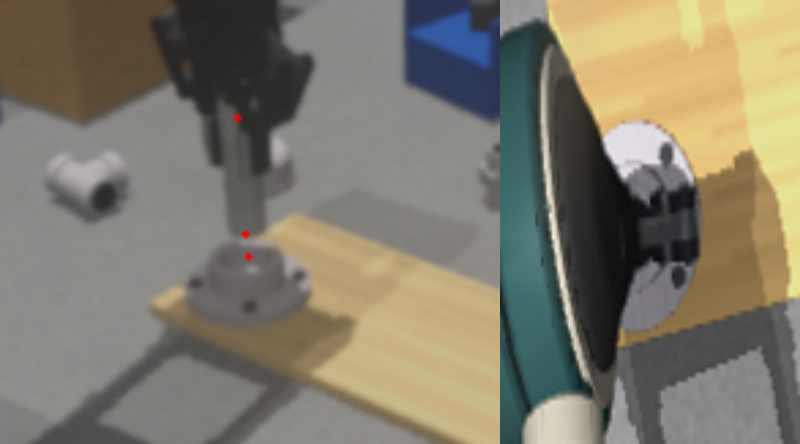

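The nipple hangs over the socket: its foot is at (245,235) in the crop and the projected axis at (246,234). I lower it in small steps.

Call:
{"api": "carry_out", "payload": {
  "offset": [
    [0.8, -0.1, 0],
    [0.8, 0, 0],
    [0.8, 0, 0],
    [0.8, 0, 0],
    [0.3, 0, 0]
  ],
  "delta_rot": [
    [0, 0, 0],
    [0, 0, 0],
    [0, 0, 0],
    [0, 0, 0],
    [0, 0, 0]
  ]
}}

```text
time: 8.22
tool_pos: [0.438, 0.1448, 0.0711]
tcp_rot: [1.117, 1.266, -1.122]
wrist_force: [-1.0, -0.6, -0.9]
width: 0.304
```

Call:
{"api": "carry_out", "payload": {
  "offset": [
    [0, 0, 0],
    [0, 0, 0],
    [0, 0, 0],
    [0, 0, 0],
    [0, 0, 0]
  ],
  "delta_rot": [
    [0, 0, 0],
    [0, 0, 0],
    [0, 0, 0],
    [0, 0, 0],
    [0, 0, 0]
  ]
}}

```text
time: 8.63
tool_pos: [0.4401, 0.1453, 0.0737]
tcp_rot: [1.12, 1.264, -1.118]
wrist_force: [0.3, -0.3, -0.8]
width: 0.303
```

```bash
python3 -c "
from h import *
go(.442,.1445,.07)"
```

```text
t8.63 pos [0.4401 0.1453 0.0737] jaw-83.0 tilt [ 0.001  0.    -1.   ] w0.303 F [ 0.3 -0.3 -0.8] q [ 0.27  0.02  2.2  -0.    0.92  1.71]
 turn deg [-0.   -0.01 -0.05]  shift cm after turn [0.37 0.18 0.1 ]  (before-turn frame [0.37 0.18 0.1 ] )
```

Call:
{"api": "carry_out", "payload": {
  "offset": [
    [0.2, 0, 0],
    [0, 0, 0],
    [0, 0, 0],
    [0, 0, 0],
    [0, 0, 0]
  ],
  "delta_rot": [
    [0, 0, 0],
    [0, 0, 0],
    [0, 0, 0],
    [0, 0, 0],
    [0, 0, 0]
  ]
}}

```text
time: 9.05
tool_pos: [0.4396, 0.1452, 0.0713]
tcp_rot: [1.119, 1.264, -1.119]
wrist_force: [0.1, -0.1, -1.3]
width: 0.305
```

Call:
{"api": "carry_out", "payload": {
  "offset": [
    [0, 0, 0],
    [0, 0, 0],
    [0, 0, 0],
    [0, 0, 0],
    [0, 0, 0]
  ],
  "delta_rot": [
    [0, 0, 0],
    [0, 0, 0],
    [0, 0, 0],
    [0, 0, 0],
    [0, 0, 0]
  ],
  "fingers": 1
}}

```text
time: 9.47
tool_pos: [0.4398, 0.1452, 0.0715]
tcp_rot: [1.119, 1.264, -1.119]
wrist_force: [0.4, -0.3, 0.2]
width: 0.986
```

Call:
{"api": "carry_out", "payload": {
  "offset": [
    [0, 0, 0],
    [0, 0, 0],
    [0, 0, 0],
    [-2, 0, 0],
    [-4, 0, 0]
  ],
  "delta_rot": [
    [0, 0, 0],
    [0, 0, 0],
    [0, 0, 0],
    [0, 0, 0],
    [0, 0, 0]
  ]
}}

```text
time: 9.88
tool_pos: [0.4349, 0.1439, 0.1268]
tcp_rot: [1.112, 1.271, -1.128]
wrist_force: [1.5, 0.2, -0.2]
width: 0.998
```

Call:
{"api": "carry_out", "payload": {
  "offset": [
    [-4, 0, 0],
    [-4, 0, 0],
    [-3, 0, 0],
    [0, 0, 0],
    [0, 0, 0]
  ],
  "delta_rot": [
    [0, 0, 0],
    [0, 0, 0],
    [0, 0, 0],
    [0, 0, 0],
    [0, 0, 0]
  ]
}}

```text
time: 10.3
tool_pos: [0.4413, 0.1456, 0.2441]
tcp_rot: [1.123, 1.261, -1.114]
wrist_force: [-0.4, 0.2, -1.4]
width: 0.997
```

```bash
python3 -c "
from h import *
go(.438,.3555,.12,93.5)"
```

```text
t10.30 pos [0.4413 0.1456 0.2441] jaw-83.0 tilt [ 0.006  0.002 -1.   ] w0.997 F [-0.4  0.2 -1.4] q [ 0.27 -0.16  2.02  0.    1.27  1.71]
 turn deg [ 3.47 -0.06 -0.33]  shift cm after turn [ 12.41   0.95 -20.97]  (before-turn frame [ 12.44   2.15 -20.86] )
```

Call:
{"api": "carry_out", "payload": {
  "offset": [
    [0, 0.2, -3.8],
    [0, 0.2, -3.8],
    [0, 0.2, -3.8],
    [0, 0.2, -3.8],
    [0, 0.1, -3.8]
  ],
  "delta_rot": [
    [3.5, 0, 0],
    [0, 0, 0],
    [0, 0, 0],
    [0, 0, 0],
    [0, 0, 0]
  ]
}}

```text
time: 10.72
tool_pos: [0.4335, 0.3361, 0.2387]
tcp_rot: [1.162, 1.238, -1.168]
wrist_force: [0.1, -0.5, 0.2]
width: 0.999
```

Call:
{"api": "carry_out", "payload": {
  "offset": [
    [3, 0.1, -2],
    [4, 0, 0],
    [3, 0, 0],
    [0, 0, 0],
    [0, 0, 0]
  ],
  "delta_rot": [
    [0, 0, 0],
    [0, 0, 0],
    [0, 0, 0],
    [0, 0, 0],
    [0, 0, 0]
  ]
}}

```text
time: 11.13
tool_pos: [0.4317, 0.3533, 0.1373]
tcp_rot: [1.157, 1.239, -1.172]
wrist_force: [1.1, 0.1, -0.1]
width: 0.998
```

Call:
{"api": "carry_out", "payload": {
  "offset": [
    [0, 0, 0],
    [0, 0, 0],
    [0, 0, 0],
    [0, 0, 0],
    [0, 0, 0]
  ],
  "delta_rot": [
    [0, 0, 0],
    [0, 0, 0],
    [0, 0, 0],
    [0, 0, 0],
    [0, 0, 0]
  ]
}}

```text
time: 11.55
tool_pos: [0.4355, 0.3557, 0.143]
tcp_rot: [1.167, 1.237, -1.162]
wrist_force: [0.1, -0.5, 0.7]
width: 1.004
```

Run:
```python
from h import *
go(.438,.3555,.002,93.5)
t,d=read_camera("top");p,_=read_camera("side")
W=cloud("top",d)[280:330,215:265].reshape(-1,3)
w=W[W[:,2]>.116];print("nip top",len(w),w.mean(0).round(4),w[:,2].max(), cv2.minEnclosingCircle(w[:,:2].astype(np.float32)))
cv2.imwrite("pics/c4.png",np.hstack([cv2.resize(p[130:290,160:340,::-1],(420,373)),cv2.resize(t[250:350,80:300,::-1],(380,373))]))
```

```text
t11.55 pos [0.4355 0.3557 0.143 ] jaw-86.6 tilt [ 0.002  0.002 -1.   ] w1.004 F [ 0.1 -0.5  0.7] q [0.64 0.12 1.94 0.   1.07 2.15]
 turn deg [-0.05 -0.09 -0.14]  shift cm after turn [14.1   0.25  0.04]  (before-turn frame [14.1   0.22  0.06] )
nip top 220 [0.4431 0.1439 0.1221] 0.12518633527593717 ((0.44313085079193115, 0.14466145634651184), 0.013974715955555439)
```

View pics/c4.png

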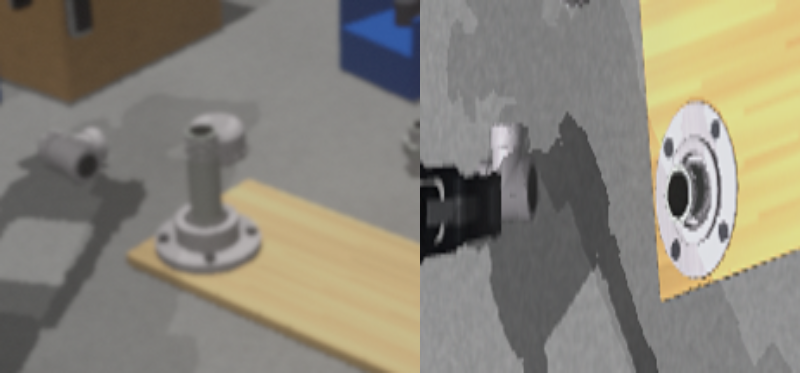

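The nipple stands in the socket, with its top at 0.122 as expected and its axis about 1 mm off the flange's. Now I go down on the tee.

Call:
{"api": "carry_out", "payload": {
  "offset": [
    [3, 0.2, 0],
    [3, 0, 0],
    [3, 0, 0],
    [2.5, 0, 0],
    [1.8, 0, 0]
  ],
  "delta_rot": [
    [0, 0, 0],
    [0, 0, 0],
    [0, 0, 0],
    [0, 0, 0],
    [0, 0, 0]
  ]
}}

```text
time: 12.07
tool_pos: [0.4353, 0.3544, 0.0059]
tcp_rot: [1.162, 1.238, -1.167]
wrist_force: [-1.1, -1.1, -0.5]
width: 0.994
```

Call:
{"api": "carry_out", "payload": {
  "offset": [
    [0, 0, 0],
    [0, 0, 0],
    [0, 0, 0],
    [0, 0, 0],
    [0, 0, 0]
  ],
  "delta_rot": [
    [0, 0, 0],
    [0, 0, 0],
    [0, 0, 0],
    [0, 0, 0],
    [0, 0, 0]
  ]
}}

```text
time: 12.48
tool_pos: [0.4379, 0.3565, 0.0103]
tcp_rot: [1.167, 1.237, -1.161]
wrist_force: [0.4, 0.6, 0.4]
width: 1.005
```

```bash
python3 -c "
from h import *
go(.438,.3555,.002,93.5)"
```

```text
t12.48 pos [0.4379 0.3565 0.0103] jaw-86.5 tilt [ 0.003  0.002 -1.   ] w1.005 F [0.4 0.6 0.4] q [0.64 0.29 2.02 0.   0.82 2.15]
 turn deg [-0.03 -0.11 -0.17]  shift cm after turn [0.83 0.   0.1 ]  (before-turn frame [ 0.83 -0.    0.1 ] )
```

Call:
{"api": "carry_out", "payload": {
  "offset": [
    [0.7, 0, 0],
    [0, 0, 0],
    [0, 0, 0],
    [0, 0, 0],
    [0, 0, 0]
  ],
  "delta_rot": [
    [0, 0, 0],
    [0, 0, 0],
    [0, 0, 0],
    [0, 0, 0],
    [0, 0, 0]
  ]
}}

```text
time: 12.9
tool_pos: [0.4365, 0.3554, 0.0013]
tcp_rot: [1.164, 1.237, -1.165]
wrist_force: [-0.6, -0.1, -0.6]
width: 0.999
```

Call:
{"api": "carry_out", "payload": {
  "offset": [
    [0, 0, 0],
    [0, 0, 0],
    [0, 0, 0],
    [0, 0, 0],
    [0, 0, 0]
  ],
  "delta_rot": [
    [0, 0, 0],
    [0, 0, 0],
    [0, 0, 0],
    [0, 0, 0],
    [0, 0, 0]
  ],
  "fingers": -1,
  "newtons": 60
}}

```text
time: 13.32
tool_pos: [0.4369, 0.3557, 0.0017]
tcp_rot: [1.165, 1.237, -1.164]
wrist_force: [-0.5, -0.4, 2.6]
width: 0.671
```

Call:
{"api": "carry_out", "payload": {
  "offset": [
    [0, 0, 0],
    [0, 0, 0],
    [0, 0, 0],
    [0, 0, 0],
    [0, 0, 0]
  ],
  "delta_rot": [
    [0, 0, 0],
    [0, 0, 0],
    [0, 0, 0],
    [0, 0, 0],
    [0, 0, 0]
  ]
}}

```text
time: 13.73
tool_pos: [0.4369, 0.3557, 0.0017]
tcp_rot: [1.165, 1.237, -1.164]
wrist_force: [0.8, 0.1, 5.6]
width: 0.669
```

Call:
{"api": "carry_out", "payload": {
  "offset": [
    [-2, 0, 0],
    [-4, 0, 0],
    [-4, 0, 0],
    [-4, 0, 0],
    [-4, 0, 0]
  ],
  "delta_rot": [
    [0, 0, 0],
    [0, 0, 0],
    [0, 0, 0],
    [0, 0, 0],
    [0, 0, 0]
  ]
}}

```text
time: 14.15
tool_pos: [0.4353, 0.3545, 0.1813]
tcp_rot: [1.162, 1.238, -1.167]
wrist_force: [0.6, 0.2, -2.7]
width: 0.669
```

```bash
python3 -c "
from h import *
go(.4659,.0176,.18,100.74)"
```

```text
t14.15 pos [0.4353 0.3545 0.1813] jaw-86.5 tilt [-0.003 -0.002 -1.   ] w0.669 F [ 0.6  0.2 -2.7] q [0.64 0.09 1.9  0.   1.15 2.15]
 turn deg [-7.27  0.09  0.17]  shift cm after turn [ 0.13 -3.27 33.67]  (before-turn frame [ 0.19  1.02 33.82] )
```

Call:
{"api": "carry_out", "payload": {
  "offset": [
    [-1, 0, 0],
    [0, -0.4, 3.6],
    [0, -0.4, 3.6],
    [0, -0.4, 3.6],
    [0, -0.4, 3.6]
  ],
  "delta_rot": [
    [-7.1, 0, 0],
    [0, 0, 0],
    [0, 0, 0],
    [0, 0, 0],
    [0, 0, 0]
  ]
}}

```text
time: 14.57
tool_pos: [0.4459, 0.2094, 0.1899]
tcp_rot: [1.07, 1.292, -1.073]
wrist_force: [0.7, -0.6, -2.8]
width: 0.667
```

Call:
{"api": "carry_out", "payload": {
  "offset": [
    [0, -0.4, 3.6],
    [0, -0.4, 3.6],
    [0, -0.4, 3.6],
    [0, -0.4, 3.6],
    [0, 0, 3.4]
  ],
  "delta_rot": [
    [0, 0, 0],
    [0, 0, 0],
    [0, 0, 0],
    [0, 0, 0],
    [0, 0, 0]
  ]
}}

```text
time: 14.98
tool_pos: [0.4623, 0.0312, 0.1898]
tcp_rot: [1.071, 1.293, -1.074]
wrist_force: [0.8, 0.3, -1.9]
width: 0.669
```

Call:
{"api": "carry_out", "payload": {
  "offset": [
    [0, 0, 1.5],
    [0, 0, 0],
    [0, 0, 0],
    [0, 0, 0],
    [0, 0, 0]
  ],
  "delta_rot": [
    [0, 0, 0],
    [0, 0, 0],
    [0, 0, 0],
    [0, 0, 0],
    [0, 0, 0]
  ]
}}

```text
time: 15.4
tool_pos: [0.4664, 0.0192, 0.1907]
tcp_rot: [1.071, 1.293, -1.072]
wrist_force: [1.0, -0.8, -1.9]
width: 0.67
```

```bash
python3 -c "
from h import *
go(.4655,.0178,.0145,100.74)"
```

```text
t15.40 pos [0.4664 0.0192 0.1907] jaw-79.4 tilt [-0.001  0.    -1.   ] w0.670 F [ 1.  -0.8 -1.9] q [-0.01 -0.11  2.08  0.    1.17  1.37]
 turn deg [-0.1  -0.04  0.07]  shift cm after turn [17.62 -0.11  0.13]  (before-turn frame [17.62 -0.09  0.14] )
```

Call:
{"api": "carry_out", "payload": {
  "offset": [
    [3.5, -0.1, 0.1],
    [3.5, 0, 0],
    [3.5, 0, 0],
    [3, 0, 0],
    [2.3, 0, 0]
  ],
  "delta_rot": [
    [0, 0, 0],
    [0, 0, 0],
    [0, 0, 0],
    [0, 0, 0],
    [0, 0, 0]
  ]
}}

```text
time: 15.82
tool_pos: [0.4641, 0.0184, 0.0306]
tcp_rot: [1.069, 1.294, -1.072]
wrist_force: [-0.1, -0.3, -2.5]
width: 0.665
```

Call:
{"api": "carry_out", "payload": {
  "offset": [
    [0, 0, 0],
    [0, 0, 0],
    [0, 0, 0],
    [0, 0, 0],
    [0, 0, 0]
  ],
  "delta_rot": [
    [0, 0, 0],
    [0, 0, 0],
    [0, 0, 0],
    [0, 0, 0],
    [0, 0, 0]
  ]
}}

```text
time: 16.23
tool_pos: [0.4682, 0.0173, 0.0355]
tcp_rot: [1.074, 1.288, -1.069]
wrist_force: [-1.0, 0.1, -2.2]
width: 0.671
```

```bash
python3 -c "
from h import *
go(.4655,.0178,.0145,100.74)"
```

```text
t16.23 pos [0.4682 0.0173 0.0355] jaw-79.4 tilt [ 0.004 -0.    -1.   ] w0.671 F [-1.   0.1 -2.2] q [-0.02  0.09  2.21  0.    0.84  1.37]
 turn deg [-0.14  0.05 -0.24]  shift cm after turn [ 2.1  -0.26 -0.1 ]  (before-turn frame [ 2.1  -0.27 -0.1 ] )
```

Call:
{"api": "carry_out", "payload": {
  "offset": [
    [0.8, -0.2, -0.1],
    [0.8, 0, 0],
    [0, 0, 0],
    [0, 0, 0],
    [0, 0, 0]
  ],
  "delta_rot": [
    [0, 0, 0],
    [0, 0, 0],
    [0, 0, 0],
    [0, 0, 0],
    [0, 0, 0]
  ]
}}

```text
time: 16.65
tool_pos: [0.4636, 0.0177, 0.017]
tcp_rot: [1.072, 1.291, -1.073]
wrist_force: [-0.3, -0.0, -1.9]
width: 0.665
```

```bash
python3 -c "
from h import *
go(.4655,.0178,.0138,100.74)"
```

```text
t16.65 pos [0.4636 0.0177 0.017 ] jaw-79.4 tilt [-0.001  0.    -1.   ] w0.665 F [-0.3 -0.  -1.9] q [-0.02  0.11  2.23  0.    0.8   1.37]
 turn deg [-0.17 -0.01  0.04]  shift cm after turn [0.32 0.19 0.02]  (before-turn frame [0.32 0.19 0.02] )
```

Call:
{"api": "carry_out", "payload": {
  "offset": [
    [0.3, 0.2, 0],
    [0, 0, 0],
    [0, 0, 0],
    [0, 0, 0],
    [0, 0, 0]
  ],
  "delta_rot": [
    [0, 0, 0],
    [0, 0, 0],
    [0, 0, 0],
    [0, 0, 0],
    [0, 0, 0]
  ]
}}

```text
time: 17.07
tool_pos: [0.466, 0.0181, 0.0144]
tcp_rot: [1.072, 1.291, -1.072]
wrist_force: [-0.4, -0.4, -1.6]
width: 0.666
```

Call:
{"api": "carry_out", "payload": {
  "offset": [
    [0, 0, 0],
    [0, 0, 0],
    [0, 0, 0],
    [0, 0, 0],
    [0, 0, 0]
  ],
  "delta_rot": [
    [0, 0, 0],
    [0, 0, 0],
    [0, 0, 0],
    [0, 0, 0],
    [0, 0, 0]
  ],
  "fingers": 1
}}

```text
time: 17.48
tool_pos: [0.4662, 0.0181, 0.0145]
tcp_rot: [1.072, 1.29, -1.072]
wrist_force: [-0.4, -1.2, -0.5]
width: 1.001
```

Call:
{"api": "carry_out", "payload": {
  "offset": [
    [0, 0, 0],
    [-3, 0, 0],
    [-4, 0, 0],
    [-4, 0, 0],
    [-4, 0, 0]
  ],
  "delta_rot": [
    [0, 0, 0],
    [0, 0, 0],
    [0, 0, 0],
    [0, 0, 0],
    [0, 0, 0]
  ]
}}

```text
time: 17.9
tool_pos: [0.4651, 0.0181, 0.1655]
tcp_rot: [1.072, 1.292, -1.073]
wrist_force: [1.4, 0.3, 0.7]
width: 0.995
```

```bash
python3 -c "
from h import *
go(.671,-.013,.17,100.74)"
```

```text
t17.90 pos [0.4651 0.0181 0.1655] jaw-79.4 tilt [-0.001  0.    -1.   ] w0.995 F [1.4 0.3 0.7] q [-0.01 -0.08  2.11  0.    1.12  1.37]
 turn deg [-0.17 -0.02  0.07]  shift cm after turn [-0.45 19.65  6.89]  (before-turn frame [-0.47 19.67  6.83] )
```

Call:
{"api": "carry_out", "payload": {
  "offset": [
    [0, 3.3, 1.1],
    [0, 3.3, 1.1],
    [0, 3.3, 1.1],
    [0, 3.3, 1.1],
    [0, 3.3, 1.1]
  ],
  "delta_rot": [
    [0, 0, 0],
    [0, 0, 0],
    [0, 0, 0],
    [0, 0, 0],
    [0, 0, 0]
  ]
}}

```text
time: 18.32
tool_pos: [0.6397, -0.0059, 0.1645]
tcp_rot: [1.072, 1.29, -1.072]
wrist_force: [1.2, -0.6, -0.7]
width: 1.0
```

Call:
{"api": "carry_out", "payload": {
  "offset": [
    [0, 3, 1.2],
    [0, 0, 0],
    [2, 0, 0],
    [2, 0, 0],
    [2, 0, 0]
  ],
  "delta_rot": [
    [0, 0, 0],
    [0, 0, 0],
    [0, 0, 0],
    [0, 0, 0],
    [0, 0, 0]
  ]
}}

```text
time: 18.73
tool_pos: [0.6699, -0.012, 0.1037]
tcp_rot: [1.072, 1.291, -1.072]
wrist_force: [-0.4, -0.7, -0.7]
width: 0.999
```

Call:
{"api": "carry_out", "payload": {
  "offset": [
    [0, 0, 0],
    [0, 0, 0],
    [0, 0, 0],
    [0, 0, 0],
    [0, 0, 0]
  ],
  "delta_rot": [
    [0, 0, 0],
    [0, 0, 0],
    [0, 0, 0],
    [0, 0, 0],
    [0, 0, 0]
  ]
}}

```text
time: 19.15
tool_pos: [0.6711, -0.012, 0.1064]
tcp_rot: [1.073, 1.288, -1.07]
wrist_force: [0.4, 0.5, 0.9]
width: 1.001
```

```bash
python3 -c "
from h import *
go(.671,-.013,.005,100.74)
t,d=read_camera('top');W=cloud('top',d)[225:310,280:350].reshape(-1,3)
w=W[(W[:,2]>.028)&(W[:,2]<.06)];print(len(w),w[:,2].max(),cv2.minAreaRect(w[:,:2].astype(np.float32)))
cv2.imwrite('pics/c5.png',cv2.resize(t[140:340,190:440,::-1],(625,500)))"
```

```text
t19.15 pos [ 0.6711 -0.012   0.1064] jaw-79.4 tilt [ 0.003 -0.    -1.   ] w1.001 F [0.4 0.5 0.9] q [-0.06  0.35  1.73  0.    1.06  1.33]
 turn deg [-0.17  0.04 -0.18]  shift cm after turn [10.14 -0.03  0.09]  (before-turn frame [10.14 -0.06  0.09] )Traceback (most recent call last):
  File "<string>", line 5, in <module>
    w=W[(W[:,2]>.028)&(W[:,2]<.06)];print(len(w),w[:,2].max(),cv2.minAreaRect(w[:,:2].astype(np.float32)))
                                                 ~~~~~~~~~~^^
    return umr_maximum(a, axis, None, out, keepdims, initial, where)
ValueError: zero-size array to reduction operation maximum which has no identity
```

Call:
{"api": "carry_out", "payload": {
  "offset": [
    [2.5, 0, 0.1],
    [2.5, 0, 0],
    [2.5, 0, 0],
    [1.8, 0, 0],
    [0, 0, 0]
  ],
  "delta_rot": [
    [0, 0, 0],
    [0, 0, 0],
    [0, 0, 0],
    [0, 0, 0],
    [0, 0, 0]
  ]
}}

```text
time: 19.62
tool_pos: [0.6666, -0.0128, 0.0072]
tcp_rot: [1.07, 1.297, -1.077]
wrist_force: [-1.3, 0.1, -1.8]
width: 1.002
```

Call:
{"api": "carry_out", "payload": {
  "offset": [
    [0.5, 0, 0],
    [0, 0, 0],
    [0, 0, 0],
    [0, 0, 0],
    [0, 0, 0]
  ],
  "delta_rot": [
    [0, 0, 0],
    [0, 0, 0],
    [0, 0, 0],
    [0, 0, 0],
    [0, 0, 0]
  ]
}}

```text
time: 20.03
tool_pos: [0.6714, -0.0131, 0.008]
tcp_rot: [1.073, 1.289, -1.071]
wrist_force: [0.2, 0.1, 0.4]
width: 1.001
```

```bash
python3 -c "
from h import *
go(.671,-.013,.005,100.74)"
```

```text
t20.03 pos [ 0.6714 -0.0131  0.008 ] jaw-79.4 tilt [ 0.003 -0.    -1.   ] w1.001 F [0.2 0.1 0.4] q [-0.06  0.46  1.78 -0.    0.89  1.33]
 turn deg [-0.17  0.04 -0.15]  shift cm after turn [ 0.3  -0.03 -0.01]  (before-turn frame [ 0.3  -0.04 -0.01] )
```

Call:
{"api": "carry_out", "payload": {
  "offset": [
    [0, 0, 0],
    [0, 0, 0],
    [0, 0, 0],
    [0, 0, 0],
    [0, 0, 0]
  ],
  "delta_rot": [
    [0, 0, 0],
    [0, 0, 0],
    [0, 0, 0],
    [0, 0, 0],
    [0, 0, 0]
  ],
  "fingers": -1,
  "newtons": 60
}}

```text
time: 20.45
tool_pos: [0.6706, -0.013, 0.0068]
tcp_rot: [1.073, 1.29, -1.072]
wrist_force: [-0.1, -0.3, 2.5]
width: 0.562
```

Call:
{"api": "carry_out", "payload": {
  "offset": [
    [0, 0, 0],
    [0, 0, 0],
    [0, 0, 0],
    [0, 0, 0],
    [0, 0, 0]
  ],
  "delta_rot": [
    [0, 0, 0],
    [0, 0, 0],
    [0, 0, 0],
    [0, 0, 0],
    [0, 0, 0]
  ]
}}

```text
time: 20.87
tool_pos: [0.6706, -0.013, 0.0068]
tcp_rot: [1.073, 1.29, -1.072]
wrist_force: [-0.1, 1.0, 5.2]
width: 0.564
```

```bash
python3 -c "
from h import *
go(.5386,.0314,.10,100.74)"
```

```text
t20.87 pos [ 0.6706 -0.013   0.0068] jaw-79.4 tilt [ 0.001 -0.    -1.   ] w0.564 F [-0.1  1.   5.2] q [-0.06  0.46  1.78  0.    0.89  1.33]
 turn deg [-0.17  0.01 -0.05]  shift cm after turn [ -9.32 -12.14  -6.82]  (before-turn frame [ -9.33 -12.15  -6.78] )
```

Call:
{"api": "carry_out", "payload": {
  "offset": [
    [-2, 0, 0],
    [-4, 0, 0],
    [-4, 0, 0],
    [-4, 0, 0],
    [0, 0, 0]
  ],
  "delta_rot": [
    [0, 0, 0],
    [0, 0, 0],
    [0, 0, 0],
    [0, 0, 0],
    [0, 0, 0]
  ]
}}

```text
time: 21.28
tool_pos: [0.6754, -0.0133, 0.1555]
tcp_rot: [1.077, 1.279, -1.063]
wrist_force: [1.8, -0.2, 0.4]
width: 0.56
```

Run:
```python
from h import *
go(.5386,.0314,.10,100.74)
t,d=read_camera("top");p,_=read_camera("side")
for q in pix("side",[[.4659,.0176,.046],[.4659+.0334,.0176+.0063,.046],[.5386,.0314,.012]]): cv2.circle(p,tuple(int(round(v)) for v in q),1,(255,0,0),-1)
cv2.imwrite("pics/c5.png",np.hstack([cv2.resize(p[120:300,220:440,::-1],(450,368)),cv2.resize(t[140:340,220:410,::-1],(350,368))]))
```

```text
t21.28 pos [ 0.6754 -0.0133  0.1555] jaw-79.4 tilt [ 0.014 -0.001 -1.   ] w0.560 F [ 1.8 -0.2  0.4] q [-0.06  0.31  1.69 -0.    1.13  1.33]
 turn deg [-0.16  0.2  -0.78]  shift cm after turn [  5.55 -12.61  -6.94]  (before-turn frame [  5.35 -12.7   -6.92] )
```

View pics/c5.png

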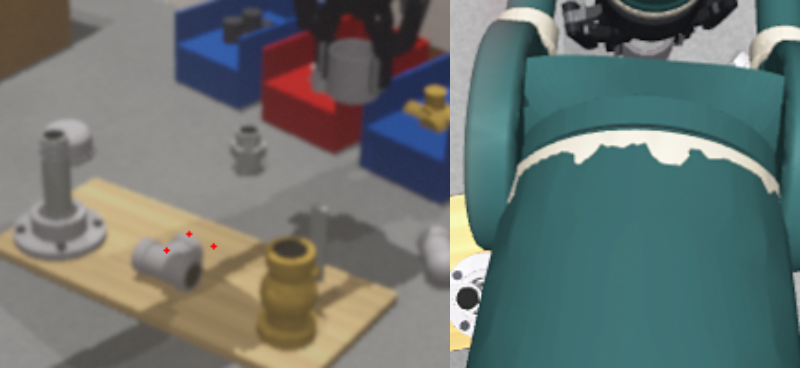

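The side view shows the tee flat on the board, with the projected top-centre and mouth points at (166,250) and (189,234) lying on it. The coupling is held. Moving over its place now.

Call:
{"api": "carry_out", "payload": {
  "offset": [
    [0, -3, -1.7],
    [0, -3, -1.7],
    [0, -3, -1.7],
    [0, -3, -1.7],
    [0, 0, 0]
  ],
  "delta_rot": [
    [0, 0, 0],
    [0, 0, 0],
    [0, 0, 0],
    [0, 0, 0],
    [0, 0, 0]
  ]
}}

```text
time: 21.8
tool_pos: [0.5285, 0.0333, 0.1398]
tcp_rot: [1.065, 1.305, -1.082]
wrist_force: [-0.8, -0.1, -4.2]
width: 0.567
```

Call:
{"api": "carry_out", "payload": {
  "offset": [
    [2, 0, 0],
    [3, 0, 0],
    [3, 0, 0],
    [0, 0, 0],
    [0, 0, 0]
  ],
  "delta_rot": [
    [0, 0, 0],
    [0, 0, 0],
    [0, 0, 0],
    [0, 0, 0],
    [0, 0, 0]
  ]
}}

```text
time: 22.22
tool_pos: [0.5352, 0.0318, 0.062]
tcp_rot: [1.068, 1.299, -1.079]
wrist_force: [0.9, -0.2, -1.9]
width: 0.564
```

Call:
{"api": "carry_out", "payload": {
  "offset": [
    [0, 0, 0],
    [0, 0, 0],
    [0, 0, 0],
    [0, 0, 0],
    [0, 0, 0]
  ],
  "delta_rot": [
    [0, 0, 0],
    [0, 0, 0],
    [0, 0, 0],
    [0, 0, 0],
    [0, 0, 0]
  ]
}}

```text
time: 22.63
tool_pos: [0.5407, 0.0318, 0.0676]
tcp_rot: [1.073, 1.289, -1.071]
wrist_force: [-0.4, -0.4, -2.3]
width: 0.567
```

Run:
```python
from h import *
go(.5386,.0314,.019,100.74)
```

```text
t22.63 pos [0.5407 0.0318 0.0676] jaw-79.4 tilt [ 0.002  0.    -1.   ] w0.567 F [-0.4 -0.4 -2.3] q [ 0.01  0.17  2.04 -0.    0.92  1.4 ]
 turn deg [-0.17  0.02 -0.13]  shift cm after turn [ 4.86 -0.21  0.  ]  (before-turn frame [ 4.86 -0.22  0.  ] )
```

Call:
{"api": "carry_out", "payload": {
  "offset": [
    [1, -0.1, 0],
    [1, 0, 0],
    [1, 0, 0],
    [0.8, 0, 0],
    [0, 0, 0]
  ],
  "delta_rot": [
    [0, 0, 0],
    [0, 0, 0],
    [0, 0, 0],
    [0, 0, 0],
    [0, 0, 0]
  ]
}}

```text
time: 23.05
tool_pos: [0.536, 0.0316, 0.0252]
tcp_rot: [1.07, 1.295, -1.076]
wrist_force: [-0.5, -0.0, -3.8]
width: 0.562
```

Call:
{"api": "carry_out", "payload": {
  "offset": [
    [0.5, 0, 0],
    [0, 0, 0],
    [0, 0, 0],
    [0, 0, 0],
    [0, 0, 0]
  ],
  "delta_rot": [
    [0, 0, 0],
    [0, 0, 0],
    [0, 0, 0],
    [0, 0, 0],
    [0, 0, 0]
  ]
}}

```text
time: 23.47
tool_pos: [0.5392, 0.0317, 0.0238]
tcp_rot: [1.073, 1.29, -1.071]
wrist_force: [0.1, -0.1, -3.0]
width: 0.564
```

Run:
```python
from h import *
go(.5386,.0314,.019,100.74)
```

```text
t23.47 pos [0.5392 0.0317 0.0238] jaw-79.4 tilt [ 0.001  0.    -1.   ] w0.564 F [ 0.1 -0.1 -3. ] q [0.01 0.23 2.07 0.   0.84 1.4 ]
 turn deg [-0.17  0.01 -0.06]  shift cm after turn [ 0.48 -0.07  0.02]  (before-turn frame [ 0.48 -0.07  0.02] )
```

Call:
{"api": "carry_out", "payload": {
  "offset": [
    [0.4, 0, 0],
    [0, 0, 0],
    [0, 0, 0],
    [0, 0, 0],
    [0, 0, 0]
  ],
  "delta_rot": [
    [0, 0, 0],
    [0, 0, 0],
    [0, 0, 0],
    [0, 0, 0],
    [0, 0, 0]
  ]
}}

```text
time: 23.88
tool_pos: [0.5387, 0.0317, 0.0193]
tcp_rot: [1.072, 1.291, -1.072]
wrist_force: [-0.2, -0.5, -2.2]
width: 0.563
```

Call:
{"api": "carry_out", "payload": {
  "offset": [
    [0, 0, 0],
    [0, 0, 0],
    [0, 0, 0],
    [0, 0, 0],
    [0, 0, 0]
  ],
  "delta_rot": [
    [0, 0, 0],
    [0, 0, 0],
    [0, 0, 0],
    [0, 0, 0],
    [0, 0, 0]
  ]
}}

```text
time: 24.3
tool_pos: [0.5387, 0.0317, 0.0193]
tcp_rot: [1.072, 1.291, -1.072]
wrist_force: [0.8, -0.6, -2.5]
width: 0.565
```

Run:
```python
from h import *
go(.5386,.0314,.019,100.74)
```

```text
t24.30 pos [0.5387 0.0317 0.0193] jaw-79.4 tilt [ 0. -0. -1.] w0.565 F [ 0.8 -0.6 -2.5] q [ 0.01  0.24  2.07 -0.    0.83  1.4 ]
 turn deg [-0.16  0.   -0.  ]  shift cm after turn [ 0.03 -0.01  0.02]  (before-turn frame [ 0.03 -0.01  0.02] )
```

Release it, lift, and head for the cap at (0.563, 0.2925).

Call:
{"api": "carry_out", "payload": {
  "offset": [
    [0, 0, 0],
    [0, 0, 0],
    [0, 0, 0],
    [0, 0, 0],
    [0, 0, 0]
  ],
  "delta_rot": [
    [0, 0, 0],
    [0, 0, 0],
    [0, 0, 0],
    [0, 0, 0],
    [0, 0, 0]
  ],
  "fingers": 1
}}

```text
time: 24.72
tool_pos: [0.539, 0.0317, 0.0196]
tcp_rot: [1.072, 1.29, -1.072]
wrist_force: [-0.0, -0.6, 0.5]
width: 1.001
```

Call:
{"api": "carry_out", "payload": {
  "offset": [
    [0, 0, 0],
    [-2, 0, 0],
    [-4, 0, 0],
    [-4, 0, 0],
    [-4, 0, 0]
  ],
  "delta_rot": [
    [0, 0, 0],
    [0, 0, 0],
    [0, 0, 0],
    [0, 0, 0],
    [0, 0, 0]
  ]
}}

```text
time: 25.13
tool_pos: [0.5378, 0.0316, 0.1602]
tcp_rot: [1.071, 1.292, -1.073]
wrist_force: [1.5, 0.2, 0.0]
width: 1.004
```

Run:
```python
from h import *
go(.563,.2925,.15)
```

```text
t25.13 pos [0.5378 0.0316 0.1602] jaw-79.4 tilt [-0.002 -0.    -1.   ] w1.004 F [1.5 0.2 0. ] q [ 0.01  0.06  1.97 -0.    1.11  1.4 ]
 turn deg [ 0.   -0.02  0.1 ]  shift cm after turn [  1.02   7.26 -25.18]  (before-turn frame [  1.02   7.26 -25.18] )
```

Call:
{"api": "carry_out", "payload": {
  "offset": [
    [0, 0.9, -3.2],
    [0, 0.9, -3.2],
    [0, 0.9, -3.2],
    [0, 0.9, -3.2],
    [0, 0.9, -3.2]
  ],
  "delta_rot": [
    [0, 0, 0],
    [0, 0, 0],
    [0, 0, 0],
    [0, 0, 0],
    [0, 0, 0]
  ]
}}

```text
time: 25.55
tool_pos: [0.5536, 0.1986, 0.1596]
tcp_rot: [1.073, 1.29, -1.072]
wrist_force: [-0.6, -0.5, 0.6]
width: 1.001
```

Call:
{"api": "carry_out", "payload": {
  "offset": [
    [0, 0.9, -3.2],
    [0, 0.9, -3.2],
    [0, 0.9, -2.8],
    [0, 0, 0],
    [0, 0, 0]
  ],
  "delta_rot": [
    [0, 0, 0],
    [0, 0, 0],
    [0, 0, 0],
    [0, 0, 0],
    [0, 0, 0]
  ]
}}

```text
time: 25.97
tool_pos: [0.563, 0.2941, 0.159]
tcp_rot: [1.07, 1.292, -1.07]
wrist_force: [-0.5, 0.5, -0.6]
width: 1.001
```

Call:
{"api": "carry_out", "payload": {
  "offset": [
    [3, 0, 0],
    [3, 0, 0],
    [3, 0, 0],
    [0, 0, 0],
    [0, 0, 0]
  ],
  "delta_rot": [
    [0, 0, 0],
    [0, 0, 0],
    [0, 0, 0],
    [0, 0, 0],
    [0, 0, 0]
  ]
}}

```text
time: 26.38
tool_pos: [0.5611, 0.2904, 0.0671]
tcp_rot: [1.069, 1.293, -1.078]
wrist_force: [0.6, 0.1, 0.7]
width: 0.999
```

Call:
{"api": "carry_out", "payload": {
  "offset": [
    [0, 0, 0],
    [0, 0, 0],
    [0, 0, 0],
    [0, 0, 0],
    [0, 0, 0]
  ],
  "delta_rot": [
    [0, 0, 0],
    [0, 0, 0],
    [0, 0, 0],
    [0, 0, 0],
    [0, 0, 0]
  ]
}}

```text
time: 26.8
tool_pos: [0.5641, 0.293, 0.0708]
tcp_rot: [1.074, 1.29, -1.07]
wrist_force: [-0.1, -0.9, -0.7]
width: 1.004
```

Run:
```python
from h import *
go(.563,.2925,.002)
t,d=read_camera("top");p,_=read_camera("side");W=cloud("top",d)
def blob(n,v,u,z0,z1,bad=None):
    w=W[v-28:v+28,u-28:u+28].reshape(-1,3);w=w[(w[:,2]>z0)&(w[:,2]<z1)]
    if len(w)>20: print(n,len(w),w[:,2].max().round(4),np.round(cv2.minEnclosingCircle(w[:,:2].astype(np.float32))[0],4),np.ptp(w,0).round(3))
u,v=pix("top",[[.5386,.0314,.057]])[0].astype(int);blob("lc",v,u,.05,.07)
u,v=pix("top",[[.471,.0176,.04]])[0].astype(int)
w=W[v-24:v+24,u-28:u+28].reshape(-1,3);w=w[(w[:,2]>.032)&(w[:,2]<.05)&(w[:,0]<.51)]
B=np.array([.4954,.0232]);a=np.radians(10.74);bx=np.array([np.cos(a),np.sin(a)]);by=np.array([-bx[1],bx[0]])
if len(w)>20:
  q=np.c_[(w[:,:2]-B)@bx,(w[:,:2]-B)@by];print("tee board-frame x,y range",q.min(0),q.max(0),len(q));print(cv2.minAreaRect(w[:,:2].astype(np.float32)))
cv2.imwrite("pics/c6.png",np.hstack([cv2.resize(p[120:300,180:400,::-1],(400,327)),cv2.resize(t[200:340,130:300,::-1],(400,327))]))
```

```text
t26.80 pos [0.5641 0.293  0.0708] jaw-79.4 tilt [ 0.002  0.001 -1.   ] w1.004 F [-0.1 -0.9 -0.7] q [ 0.44  0.33  1.83 -0.    0.98  1.83]
 turn deg [-0.   -0.03 -0.14]  shift cm after turn [ 6.88 -0.12  0.03]  (before-turn frame [ 6.88 -0.13  0.03] )
lc 214 0.0608 [0.5401 0.031 ] [0.049 0.048 0.011]
tee board-frame x,y range [-0.04419062 -0.02972116] [0.00649989 0.02874808] 684
((0.47700509428977966, 0.01918119750916958), (0.050603557378053665, 0.058524493128061295), 10.57030200958252)
```

View pics/c6.png

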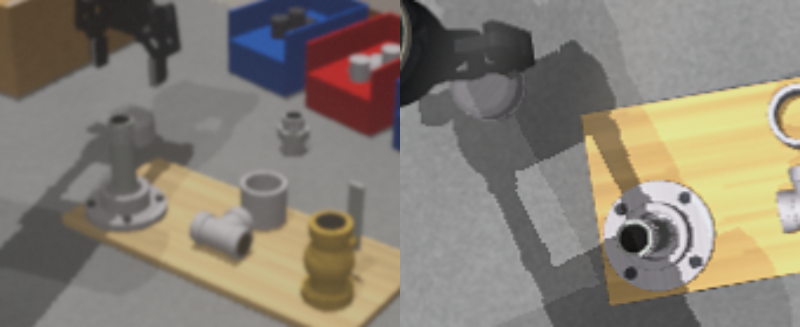

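Tee: yaw 10.6° (board 10.7°), at board position about (-0.0275, -0.0005). The coupling is at (0.540, 0.031), about 73 mm from the tee origin, so both are within limits. Now grasp the cap.

Call:
{"api": "carry_out", "payload": {
  "offset": [
    [2, -0.1, 0],
    [2, 0, 0],
    [1.5, 0, 0],
    [0.8, 0, 0],
    [0, 0, 0]
  ],
  "delta_rot": [
    [0, 0, 0],
    [0, 0, 0],
    [0, 0, 0],
    [0, 0, 0],
    [0, 0, 0]
  ]
}}

```text
time: 27.32
tool_pos: [0.5604, 0.2916, 0.0039]
tcp_rot: [1.069, 1.293, -1.076]
wrist_force: [0.1, -0.2, -0.2]
width: 1.002
```

Call:
{"api": "carry_out", "payload": {
  "offset": [
    [0.3, 0, 0],
    [0, 0, 0],
    [0, 0, 0],
    [0, 0, 0],
    [0, 0, 0]
  ],
  "delta_rot": [
    [0, 0, 0],
    [0, 0, 0],
    [0, 0, 0],
    [0, 0, 0],
    [0, 0, 0]
  ]
}}

```text
time: 27.73
tool_pos: [0.5629, 0.2928, 0.0043]
tcp_rot: [1.073, 1.29, -1.071]
wrist_force: [-1.0, 0.0, -0.2]
width: 1.002
```

Run:
```python
from h import *
go(.563,.2925,.002)
```

```text
t27.73 pos [0.5629 0.2928 0.0043] jaw-79.4 tilt [ 0.002  0.001 -1.   ] w1.002 F [-1.   0.  -0.2] q [ 0.44  0.41  1.87 -0.    0.86  1.83]
 turn deg [-0.   -0.02 -0.09]  shift cm after turn [0.23 0.   0.03]  (before-turn frame [0.23 0.   0.03] )
```

Call:
{"api": "carry_out", "payload": {
  "offset": [
    [0.2, 0, 0],
    [0, 0, 0],
    [0, 0, 0],
    [0, 0, 0],
    [0, 0, 0]
  ],
  "delta_rot": [
    [0, 0, 0],
    [0, 0, 0],
    [0, 0, 0],
    [0, 0, 0],
    [0, 0, 0]
  ]
}}

```text
time: 28.15
tool_pos: [0.5622, 0.2924, 0.0012]
tcp_rot: [1.072, 1.291, -1.072]
wrist_force: [-0.2, 0.3, 0.7]
width: 1.0
```

Call:
{"api": "carry_out", "payload": {
  "offset": [
    [0, 0, 0],
    [0, 0, 0],
    [0, 0, 0],
    [0, 0, 0],
    [0, 0, 0]
  ],
  "delta_rot": [
    [0, 0, 0],
    [0, 0, 0],
    [0, 0, 0],
    [0, 0, 0],
    [0, 0, 0]
  ],
  "fingers": -1,
  "newtons": 60
}}

```text
time: 28.57
tool_pos: [0.5628, 0.2926, 0.0019]
tcp_rot: [1.073, 1.29, -1.071]
wrist_force: [-0.7, 0.4, 2.6]
width: 0.63
```

Call:
{"api": "carry_out", "payload": {
  "offset": [
    [0, 0, 0],
    [0, 0, 0],
    [0, 0, 0],
    [0, 0, 0],
    [0, 0, 0]
  ],
  "delta_rot": [
    [0, 0, 0],
    [0, 0, 0],
    [0, 0, 0],
    [0, 0, 0],
    [0, 0, 0]
  ]
}}

```text
time: 28.98
tool_pos: [0.5628, 0.2926, 0.0019]
tcp_rot: [1.073, 1.29, -1.071]
wrist_force: [-0.3, -0.3, 4.9]
width: 0.634
```

Call:
{"api": "carry_out", "payload": {
  "offset": [
    [-3, 0, 0],
    [-4, 0, 0],
    [-4, 0, 0],
    [-4, 0, 0],
    [-3, 0, 0]
  ],
  "delta_rot": [
    [0, 0, 0],
    [0, 0, 0],
    [0, 0, 0],
    [0, 0, 0],
    [0, 0, 0]
  ]
}}

```text
time: 29.4
tool_pos: [0.5622, 0.2924, 0.1833]
tcp_rot: [1.073, 1.291, -1.072]
wrist_force: [0.5, 0.5, -2.5]
width: 0.626
```

Run:
```python
from h import *
go(.5398,.0313,.18)
```

```text
t29.40 pos [0.5622 0.2924 0.1833] jaw-79.4 tilt [ 0.  0. -1.] w0.626 F [ 0.5  0.5 -2.5] q [0.44 0.22 1.75 0.   1.17 1.83]
 turn deg [-0.   -0.01 -0.03]  shift cm after turn [ 0.33 -6.99 25.26]  (before-turn frame [ 0.32 -6.99 25.26] )
```

Call:
{"api": "carry_out", "payload": {
  "offset": [
    [0, -0.9, 3.2],
    [0, -0.9, 3.2],
    [0, -0.9, 3.2],
    [0, -0.9, 3.2],
    [0, -0.9, 3.2]
  ],
  "delta_rot": [
    [0, 0, 0],
    [0, 0, 0],
    [0, 0, 0],
    [0, 0, 0],
    [0, 0, 0]
  ]
}}

```text
time: 29.82
tool_pos: [0.5456, 0.1254, 0.1795]
tcp_rot: [1.07, 1.293, -1.074]
wrist_force: [0.5, -0.9, -3.0]
width: 0.627
```

Call:
{"api": "carry_out", "payload": {
  "offset": [
    [0, -0.9, 3.2],
    [0, -0.9, 3.2],
    [0, -0.7, 2.8],
    [0, 0, 0],
    [0, 0, 0]
  ],
  "delta_rot": [
    [0, 0, 0],
    [0, 0, 0],
    [0, 0, 0],
    [0, 0, 0],
    [0, 0, 0]
  ]
}}

```text
time: 30.23
tool_pos: [0.5383, 0.0304, 0.1797]
tcp_rot: [1.074, 1.292, -1.076]
wrist_force: [0.3, 0.0, -2.7]
width: 0.626
```

Call:
{"api": "carry_out", "payload": {
  "offset": [
    [2.5, 0, 0],
    [2.5, 0, 0],
    [2.5, 0, 0],
    [0, 0, 0],
    [0, 0, 0]
  ],
  "delta_rot": [
    [0, 0, 0],
    [0, 0, 0],
    [0, 0, 0],
    [0, 0, 0],
    [0, 0, 0]
  ]
}}

```text
time: 30.65
tool_pos: [0.5373, 0.0328, 0.104]
tcp_rot: [1.069, 1.296, -1.075]
wrist_force: [1.2, 0.5, -2.4]
width: 0.627
```

Call:
{"api": "carry_out", "payload": {
  "offset": [
    [0, 0, 0],
    [0, 0, 0],
    [0, 0, 0],
    [0, 0, 0],
    [0, 0, 0]
  ],
  "delta_rot": [
    [0, 0, 0],
    [0, 0, 0],
    [0, 0, 0],
    [0, 0, 0],
    [0, 0, 0]
  ]
}}

```text
time: 31.07
tool_pos: [0.5405, 0.0319, 0.1075]
tcp_rot: [1.073, 1.289, -1.071]
wrist_force: [0.8, 0.4, -2.6]
width: 0.627
```

Run:
```python
from h import *
go(.5396,.0313,.059)
```

```text
t31.07 pos [0.5405 0.0319 0.1075] jaw-79.4 tilt [ 0.002  0.    -1.   ] w0.627 F [ 0.8  0.4 -2.6] q [0.01 0.12 2.01 0.   1.   1.4 ]
 turn deg [ 0.    0.02 -0.12]  shift cm after turn [ 4.85 -0.1   0.04]  (before-turn frame [ 4.85 -0.11  0.04] )
```

Call:
{"api": "carry_out", "payload": {
  "offset": [
    [1, 0, 0],
    [1, 0, 0],
    [1, 0, 0],
    [0.8, 0, 0],
    [0, 0, 0]
  ],
  "delta_rot": [
    [0, 0, 0],
    [0, 0, 0],
    [0, 0, 0],
    [0, 0, 0],
    [0, 0, 0]
  ]
}}

```text
time: 31.48
tool_pos: [0.5371, 0.0317, 0.065]
tcp_rot: [1.07, 1.295, -1.076]
wrist_force: [-0.2, -0.6, -2.6]
width: 0.627
```

Call:
{"api": "carry_out", "payload": {
  "offset": [
    [0.4, 0, 0],
    [0, 0, 0],
    [0, 0, 0],
    [0, 0, 0],
    [0, 0, 0]
  ],
  "delta_rot": [
    [0, 0, 0],
    [0, 0, 0],
    [0, 0, 0],
    [0, 0, 0],
    [0, 0, 0]
  ]
}}

```text
time: 31.9
tool_pos: [0.5402, 0.0319, 0.0648]
tcp_rot: [1.073, 1.29, -1.071]
wrist_force: [0.3, 0.3, -2.5]
width: 0.631
```

Run:
```python
from h import *
go(.5396,.0313,.059)
```

```text
t31.90 pos [0.5402 0.0319 0.0648] jaw-79.4 tilt [ 0.001  0.    -1.   ] w0.631 F [ 0.3  0.3 -2.5] q [ 0.01  0.18  2.04 -0.    0.92  1.4 ]
 turn deg [ 0.    0.01 -0.06]  shift cm after turn [ 0.58 -0.07  0.05]  (before-turn frame [ 0.58 -0.07  0.04] )
```

Call:
{"api": "carry_out", "payload": {
  "offset": [
    [0.3, 0, 0],
    [0.2, 0, 0],
    [0, 0, 0],
    [0, 0, 0],
    [0, 0, 0]
  ],
  "delta_rot": [
    [0, 0, 0],
    [0, 0, 0],
    [0, 0, 0],
    [0, 0, 0],
    [0, 0, 0]
  ]
}}

```text
time: 32.32
tool_pos: [0.5396, 0.0318, 0.0592]
tcp_rot: [1.072, 1.291, -1.072]
wrist_force: [1.4, 0.6, -2.9]
width: 0.625
```

Call:
{"api": "carry_out", "payload": {
  "offset": [
    [0, 0, 0],
    [0, 0, 0],
    [0, 0, 0],
    [0, 0, 0],
    [0, 0, 0]
  ],
  "delta_rot": [
    [0, 0, 0],
    [0, 0, 0],
    [0, 0, 0],
    [0, 0, 0],
    [0, 0, 0]
  ]
}}

```text
time: 32.73
tool_pos: [0.5397, 0.0319, 0.0593]
tcp_rot: [1.072, 1.291, -1.072]
wrist_force: [0.2, 0.2, -3.2]
width: 0.626
```

Run:
```python
from h import *
go(.5396,.0313,.059)
p,_=read_camera("side");cv2.imwrite("pics/c7.png",cv2.resize(p[130:290,230:430,::-1],(600,480)))
```

```text
t32.73 pos [0.5397 0.0319 0.0593] jaw-79.4 tilt [ 0.  0. -1.] w0.626 F [ 0.2  0.2 -3.2] q [0.01 0.18 2.05 0.   0.91 1.4 ]
 turn deg [-0. -0. -0.]  shift cm after turn [ 0.03 -0.02  0.05]  (before-turn frame [ 0.03 -0.02  0.05] )
```

View pics/c7.png

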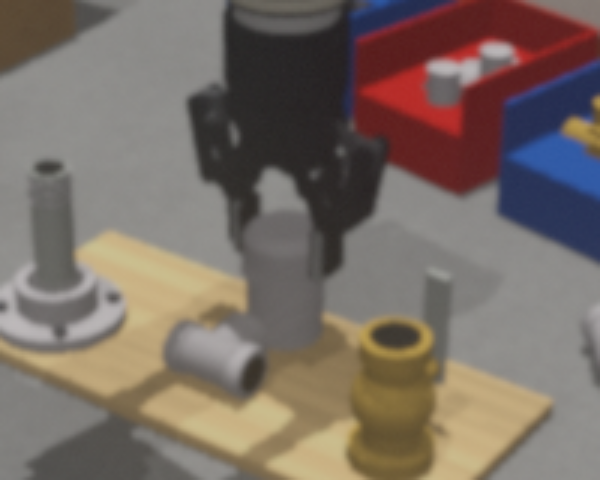

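The cap sits on the coupling at about (285,240) in the crop, with no visible gap. Release, lift, move away and check.

Call:
{"api": "carry_out", "payload": {
  "offset": [
    [0, 0, 0],
    [0, 0, 0],
    [0, 0, 0],
    [0, 0, 0],
    [0, 0, 0]
  ],
  "delta_rot": [
    [0, 0, 0],
    [0, 0, 0],
    [0, 0, 0],
    [0, 0, 0],
    [0, 0, 0]
  ],
  "fingers": 1
}}

```text
time: 33.2
tool_pos: [0.54, 0.0319, 0.0596]
tcp_rot: [1.072, 1.29, -1.072]
wrist_force: [-0.0, -0.6, 0.5]
width: 0.997
```

Call:
{"api": "carry_out", "payload": {
  "offset": [
    [0, 0, 0],
    [-2, 0, 0],
    [-4, 0, 0],
    [-4, 0, 0],
    [-4, 0, 0]
  ],
  "delta_rot": [
    [0, 0, 0],
    [0, 0, 0],
    [0, 0, 0],
    [0, 0, 0],
    [0, 0, 0]
  ]
}}

```text
time: 33.62
tool_pos: [0.5388, 0.0319, 0.2002]
tcp_rot: [1.071, 1.292, -1.073]
wrist_force: [0.4, -0.3, -0.3]
width: 1.001
```

Call:
{"api": "carry_out", "payload": {
  "offset": [
    [0, 0, -4],
    [0, 0, -4],
    [0, 0, -4],
    [0, 0, -4],
    [0, 0, -4]
  ],
  "delta_rot": [
    [0, 0, 0],
    [0, 0, 0],
    [0, 0, 0],
    [0, 0, 0],
    [0, 0, 0]
  ]
}}

```text
time: 34.03
tool_pos: [0.5025, 0.23, 0.1997]
tcp_rot: [1.073, 1.29, -1.072]
wrist_force: [0.2, -0.1, -0.0]
width: 0.999
```

Call:
{"api": "carry_out", "payload": {
  "offset": [
    [0, 0, -4],
    [0, 0, -4],
    [0, 0, 0],
    [0, 0, 0],
    [0, 0, 0]
  ],
  "delta_rot": [
    [0, 0, 0],
    [0, 0, 0],
    [0, 0, 0],
    [0, 0, 0],
    [0, 0, 0]
  ]
}}

```text
time: 34.45
tool_pos: [0.4881, 0.3069, 0.199]
tcp_rot: [1.07, 1.291, -1.072]
wrist_force: [0.0, -0.8, 0.6]
width: 1.001
```

Run:
```python
from h import *
go(.5396,.0313,.059)
t,d=read_camera("top");p,_=read_camera("side");W=cloud("top",d)
def blob(n,X,z0,z1,s=26):
    u,v=pix("top",[X])[0].astype(int);w=W[v-s:v+s,u-s:u+s].reshape(-1,3);w=w[(w[:,2]>z0)&(w[:,2]<z1)]
    print(n,len(w),w[:,2].max().round(4) if len(w) else"",np.round(cv2.minEnclosingCircle(w[:,:2].astype(np.float32))[0],4) if len(w) else"")
    return w
w=blob("cap",[.5396,.0313,.089],.08,.1)
print("cap top slope",np.linalg.lstsq(np.c_[w[:,:2]-w[:,:2].mean(0),np.ones(len(w))],w[:,2],rcond=None)[0].round(3))
blob("nip",[.442,.1445,.122],.116,.13,16)
blob("small",[.583,-.277,.036],.031,.05,16);blob("hex",[.686,.134,.046],.042,.06,12);blob("elbow",[.68,-.14,.03],.029,.05,28)
u,v=pix("top",[[.471,.0176,.04]])[0].astype(int);w=W[v-24:v+24,u-28:u+28].reshape(-1,3);w=w[(w[:,2]>.032)&(w[:,2]<.05)&(w[:,0]<.51)]
B=np.array([.4954,.0232]);a=np.radians(10.74);bx=np.array([np.cos(a),np.sin(a)]);by=np.array([-bx[1],bx[0]])
print("tee",((w[:,:2]-B)@bx).min(),((w[:,:2]-B)@bx).max(),((w[:,:2]-B)@by).min(),((w[:,:2]-B)@by).max())
cv2.imwrite("pics/c8.png",np.hstack([cv2.resize(p[130:290,180:400,::-1],(400,300)),cv2.resize(t[140:340,130:420,::-1],(400,300))]))
```

```text
t34.45 pos [0.4881 0.3069 0.199 ] jaw-79.4 tilt [-0.    -0.001 -1.   ] w1.001 F [ 0.  -0.8  0.6] q [ 0.52  0.1   1.85 -0.    1.19  1.9 ]
 turn deg [-0.    0.05  0.03]  shift cm after turn [ 1.400e+01 -2.000e-02  2.804e+01]  (before-turn frame [ 1.403e+01 -2.000e-02  2.803e+01] )
cap 750 0.0932 [0.5406 0.0312]
cap top slope [ 0.013 -0.004  0.088]
nip 217 0.126 [0.4432 0.1446]
small 122 0.0388 [ 0.5835 -0.2771]
hex 160 0.0501 [0.6871 0.1337]
elbow 401 0.0382 [ 0.6878 -0.1401]
tee -0.044179150387589676 0.006420042315364383 -0.029659917020683248 0.02867235339237394
```

View pics/c8.png

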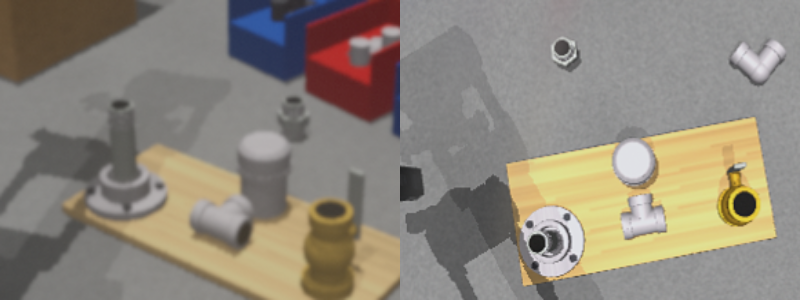

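All the parts are in place, the bystanders haven't moved and the gripper is clear, so I hand in.

```bash
python3 -c "
from workcell import *
print(finish_job())"
```

```text
the job is handed in; nothing more can be done
None
```

The pipe run is laid out as asked, and I handed the job in at about 34.5 s with the gripper open and clear of everything. No verdict is reported, so these results come from my last camera checks:

| Part | Last check |
|---|---|
| Long nipple (the grey one) | Upright in the flange socket, top about 0.122 m up as expected for fully down, axis about 1 mm off the flange's |
| Tee | Flat at about (-27.5, -0.5) mm in the board frame against a target of (-30, 0), run about 0.2° off the line, branch pointing away from the robot |
| Large coupling | Standing about 73 mm from the tee's origin, so about 14 mm clear of the branch mouth |
| Cap | Level on the coupling and centred within about 1 mm |
| Small coupling, hex nipple, elbow | Within about 2 mm of where they started, which is within measuring error |

None of the checks failed or disagreed. The top camera's highest readings were 2–4 mm above the true heights, on parts I never touched as well, so that is depth noise.

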